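# Clamp a pipe in the yoke vise

### The arm

A 6-joint arm with a two-finger parallel gripper is mounted at the origin on a cart in front of the work surface, level with it; the furniture and walls round the work are solid. World frame = base frame: x ahead of the robot, y to its left, z up, the work surface at z = 0. Lengths are in m, angles in rad, forces in N, time in s.
With the tool pointing down it reaches from about 0.35 to 0.975 m from the base axis. Payload 4.9 kg.
Tool frame: the origin (TCP) lies at the very end of the fingers, on their centre line; the grasp point (between the pads) lies ctrl.hold_point_z behind it (ctrl.hold_point_z is the distance from the TCP to the grasp point, in m); z points along the fingers, y is the line along which they close (so a half turn about z gives the same grasp; the last joint's range is limited). The gripper opens to 85 mm and grips with 20 to 120 N. Pads are 22 mm wide; open, the fingers measure 114 mm over their backs; the gripper's body (76 mm by 85 mm) begins 54 mm behind the grasp point. The pads swing forward as they close: fully open they stand 13 mm farther back than shut.
Start: joints at [1.122, 0.053, 1.613, -0, 1.476, -0.119], TCP at [0.202, 0.591, 0.231] pointing down, gripper open.
Joint ranges: [-3.01, 3.01], [-1.01, 2.22], [0.06, 2.58], [-1.02, 4.17], [0.09, 2.62], [-3.14, 3.14]. Speed limits (rad/s): [2.57, 2.57, 3.14, 3.14, 3.14, 3.14].

### API

Orientations are given as a rotation vector (axis times angle).
In Python, from station import ctrl gives the robot as it stands. The module is installed in compiled form; this text tells all that it offers.
- The arm moves only by the tool jog_arm, never from a script. Its argument "deltas" is a list of rows, each a list of 3 entries, a list of its own where there are three numbers: the closure, from -1 (fully open) to 1 (shut), then the shift along the world's x, y, z scaled (see below), then the turn, a rotation vector about the world's x, y, z scaled (see below). A call has 1 to 12 rows; each row is the pose to reach, as a shift and turn from the pose commanded when the call began, turning the shorter way round; what a row does not reach only later rows make up. The controller multiplies each number of a shift by 0.4 m and each number of a turn by 180 degrees. A row lasts 1/12 s, in which the tool goes at most 41.7 mm and 7.16 degrees, less where a joint would pass 70% of its speed; a pose out of reach is approached as far as the arm can. A call with a number of a shift or a turn outside -1 to 1 is refused whole. A call with a gripper value outside its range is refused whole. The fingers move at their own pace and stop on an object; "squeeze" is the grip in N (left out, the last holds). Time passes only in rows, so rows that repeat a pose let the fingers close. It gives the time, the measured TCP pose, the force, the opening and the grip force at its end, in the units of the state.
- ctrl.get_obs(): the state, without advancing time (a new reading comes with each control period).
- ctrl.get_image(name): name is "scene" or "side" or "wrist"; returns the picture (480x640x3 uint8, red, green, blue); there is no depth.
- ctrl.get_calibration(name): a dict with "K" (3x3 intrinsics, pixels), "extrinsics" (4x4, takes a point from world to camera coordinates). Camera axes: x right, y down, z forward; pixel columns grow to the right and rows downward; lengths in m; the calibration is good to about 2 mm. A picture is of the moment at which its call begins: read the wrist's pose just before it. get_calibration takes no time and is no camera call; for the wrist camera it gives the pose at the moment of the call.
- ctrl.finish_job(): hands the job in; it is judged then, once.
The state is a dict: "t": time; "q": joint angles; "dq": joint speeds; "effort": joint torques, N m; "tool_pos": TCP position; "tool_rot": TCP orientation; "contact_force": force on the tool from outside, world axes, zero at the start; "wrist_torque": the same for the moment, N m; "opening": finger opening in m; "grip_force": force on a finger pad.
Only numpy, scipy, OpenCV 4.12 (cv2) and the standard library are available. Lean on these libraries where they do the work, as an engineer would, in place of code of your own. Each camera call takes 0.05 s, during which the arm holds its last target. There are 200 camera calls.

### The job

Clamp the steel pipe that lies in the pipe vise so that it can be cut: swing the open yoke over the pipe until it is fully down, swing the hook up over the yoke's catch pin until it stands fully home, then wind the screw down by its T-bar (clockwise seen from above, somewhat under two full turns) until the upper jaw grips the pipe firmly. Stop once it is tight rather than forcing it on; leave the pipe lying in the V and do not disturb the tools on the counter.

Things in the scene. Friction and masses are not known exactly. Their poses are not given: they have to be found in the camera images.
- vise: Grey cast base of a hinged-yoke pipe vise, bolted to the counter, flange 84 x 215 x 12 mm. Origin on the counter under the middle of the V; x along the pipe, y towards the yoke's hinge, z up. With the yoke shut its legs (18 mm thick) stand at y = +62 and -62 mm, its crossbar lies at z = 119 to 137 mm, with a boss up to z = 147 mm in the middle.
- v_centre (a point): Point on the axis of a pipe lying in the V, 58 mm above the counter, in the middle of the 52 mm long V jaw.
- yoke_hinge (a point): Middle of the yoke's hinge pin (parallel to the vise's x), at y = +62, z = 40 mm of the vise.
- catch_pin (a point): Middle of the catch pin on the yoke's free leg, 10 mm thick, parallel to the vise's x; with the yoke shut it is at y = -88, z = 66 mm of the vise.
- hook_pivot (a point): Middle of the hook's pivot pin (parallel to the vise's x), at y = -88, z = 28 mm of the vise.
- yoke (a joint): Angle of the yoke: 0 = shut over the pipe, resting on its stop; 1.35 = leaning fully open towards the vise's +y, where it stays by its weight. It falls shut by itself from about 0.35. Stiff hinge, 0.8 kg with jaw and screw.
- screw_top (a point): Centre of the domed top of the screw's head (28 mm thick, 30 mm high, on the screw's axis). The T-bar's centre lies 16 mm below it along the screw. At the start it would stand about 213 mm above the counter with the yoke shut; it sinks 12 mm a turn.
- bar_end_a (a point): Centre of one ball end (17 mm) of the T-bar, an 11 mm round bar across the screw head, 62 mm from the screw's axis.
- bar_end_b (a point): Centre of the ball at the other end of the T-bar, 62 mm from the screw's axis.
- jaw: Upper jaw carried by the screw, 44 x 40 mm flat toothed underside; origin in the middle of the underside, z towards the screw's head. It advances 12 mm per turn of the screw; the T-bar needs some 3 N at its end to turn it freely, and clearly more once the jaw bears on the pipe: 8 to 10 N there is firm, twice that is forcing it.
- hook (a joint): Angle of the forged hook on the side away from the hinge: 0 = upright with its nose over the catch pin, resting on its stop; it grows to 1.15 as the hook swings out to the vise's -y. It stays where it is left. It goes home only when the yoke is fully down.
- hook_tip (a point): Middle of the thumb roll (13 mm thick, 18 mm wide along x) at the hook's free end, 92 mm from the pivot; with the hook home it is at y = -113.5, z = 116 mm of the vise.
- pipe: Steel pipe, 34 mm outside, 280 mm long, loose in the V. Origin in the middle of its axis, x along the pipe.
- tape_measure: Tape measure standing on the counter, 34 x 80 x 60 mm, origin under its centre. A bystander.
- marker_red: Slim marker lying on the counter, 10 x 140 x 9 mm, origin under its centre. A bystander.
- spanner_17: Combination spanner lying on the counter, 32 x 198 x 9 mm, origin under its centre. A bystander.
- air_fitting: Small brass fitting standing on the counter, 26 x 22 x 50 mm, origin under its centre. A bystander.

How it is judged:
On the way, in this order (a step that is already met when the one before it is completed fails the run):
1. the yoke is swung fully down over the pipe (value of joint yoke below 0.03 rad), for 0.2 s.
2. the hook is home over the catch pin with the yoke still down (value of joint hook below 0.06 rad and value of joint yoke below 0.04 rad), for 0.2 s.
3. the jaw is wound down and grips the pipe with more than 30 N (contact force between jaw and pipe above 30 N), for 0.2 s.
At the end, for the whole second after the job is handed in: The yoke is down (within 0.05 rad), the hook is home over the catch pin (within 0.08 rad), and the jaw grips the pipe with more than 30 N after the robot has let go; the pipe lies in the V, its middle within 50 mm of the V's, along the V within 0.08 rad, and at rest (contact force between jaw and pipe above 30 N and value of joint yoke below 0.05 rad and value of joint hook below 0.08 rad and distance between pipe and v_centre below 0.05 m and angle between the x axis of pipe and the x axis of vise, either way round below 0.08 rad and linear speed of pipe below 0.02 m/s); the robot touches nothing.
It fails at once if the screw is forced until the jaw presses the pipe with more than 500 N (contact force between jaw and pipe above 500 N).
It fails at once if the pipe is knocked out of the V (distance between pipe and v_centre above 0.07 m).
It fails at once if a bystander (tape measure, marker, spanner or fitting) is shifted by more than 30 mm (distance of any of tape_measure, marker_red, spanner_17, air_fitting from where it was at the start of the episode above 0.03 m).
It also fails if it takes over 72 s, if anything falls off the work surface, if the arm or the gripper's body presses on something with over 40 N, if the wrist force passes 120 N, or if a joint passes its speed limit or range.

## Working session

There is one attempt and no reset: what is moved stays moved. The work goes in short steps, Python scripts to look and compute and a tool call to move; the robot and the scene stay as the last step left them, time stands still between calls to the robot, and variables do not carry over. Pictures are saved under pics/ and viewed, at most 10 in all, crops included, and the job is handed in when it is done.

Besides the shell and the picture viewer there is one more tool, called after "Call:" by a JSON object that holds its "name" and its "arguments". jog_arm: Moves the arm, as the interface text tells. Its arguments: {"type":"object","properties":{"deltas":{"type":"array","items":{"type":"array"}},"squeeze":{"type":"number"}},"required":["deltas"]}

```bash
mkdir -p pics; python3 - <<'E'
from station import ctrl
import cv2,numpy as np
o=ctrl.get_obs()
for k,v in o.items(): print(k,np.round(v,3))
print(ctrl.hold_point_z)
for n in("scene","side"):
    cv2.imwrite(f"pics/{n}0.png",ctrl.get_image(n)[:,:,::-1])
    c=ctrl.get_calibration(n);print(n,np.round(c["K"],1).tolist(),np.round(c["extrinsics"],3).tolist())
E
```

```text
t 0.0
q [ 1.122  0.053  1.614  0.     1.476 -0.119]
dq [-0.002  0.     0.003  0.001  0.002  0.   ]
effort [-2.0000e-03 -3.9370e+01 -3.7016e+01 -0.0000e+00  7.0000e-03  0.0000e+00]
tool_pos [0.202 0.591 0.23 ]
tool_rot [-5.160e-01 -3.098e+00  3.000e-03]
contact_force [-0.441  0.076  0.5  ]
wrist_torque [0.022 0.009 0.019]
grip_force 0.0
opening 0.085
0.0187
scene [[458.5, 0.0, 318.7], [0.0, 458.5, 235.2], [0.0, 0.0, 1.0]] [[-0.793, -0.609, 0.005, 0.478], [-0.477, 0.616, -0.627, 0.308], [0.379, -0.5, -0.779, 1.141], [0.0, 0.0, 0.0, 1.0]]
side [[541.9, 0.0, 321.4], [0.0, 541.9, 249.6], [0.0, 0.0, 1.0]] [[1.0, -0.029, -0.007, -0.513], [-0.019, -0.443, -0.896, 0.18], [0.023, 0.896, -0.444, 1.086], [0.0, 0.0, 0.0, 1.0]]
```

View pics/scene0.png

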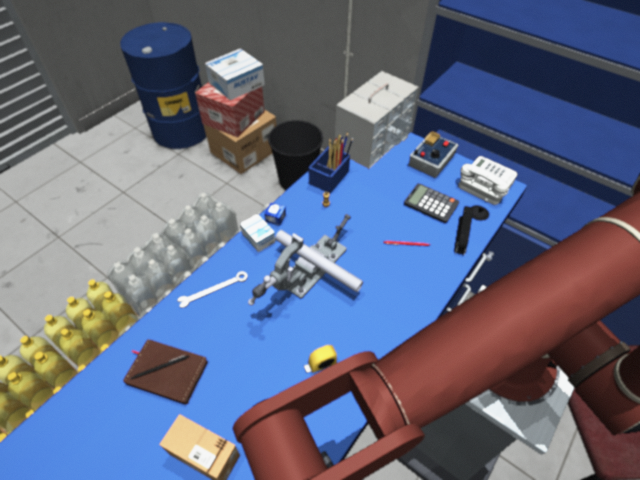

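View pics/side0.png

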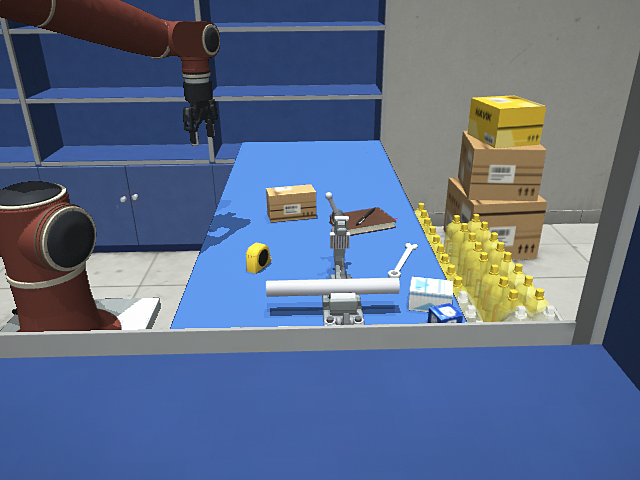

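The scene view shows the vise near (310,265) with the yoke leaning towards world +y. The hook is towards (345,220). The side view shows the pipe running from (268,288) to (398,286) along world x. I'll enlarge both.

```bash
python3 - <<'E'
import cv2
a=cv2.imread("pics/scene0.png")[205:315,240:370]; b=cv2.imread("pics/side0.png")[185:335,255:415]
cv2.imwrite("pics/scene0c.png",cv2.resize(a,None,fx=6,fy=5.4545454,interpolation=cv2.INTER_CUBIC) if 0 else cv2.resize(a,None,fx=5,fy=5,interpolation=cv2.INTER_CUBIC))
cv2.imwrite("pics/side0c.png",cv2.resize(b,None,fx=4,fy=4,interpolation=cv2.INTER_CUBIC))
E
```

```text
(no output)
```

View pics/scene0c.png

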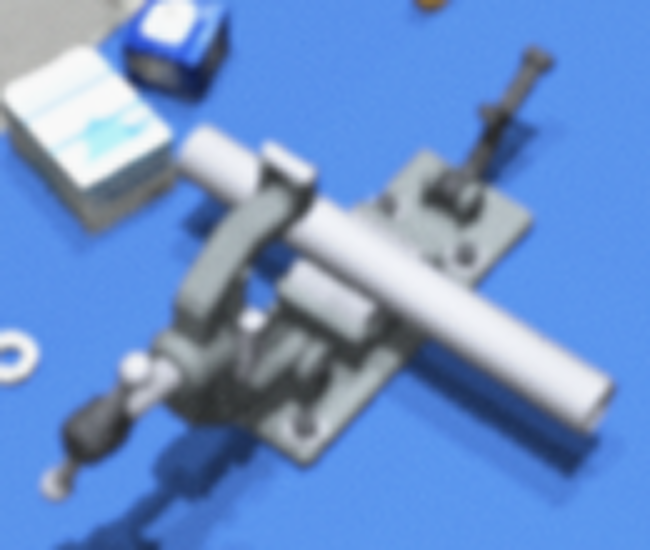

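View pics/side0c.png

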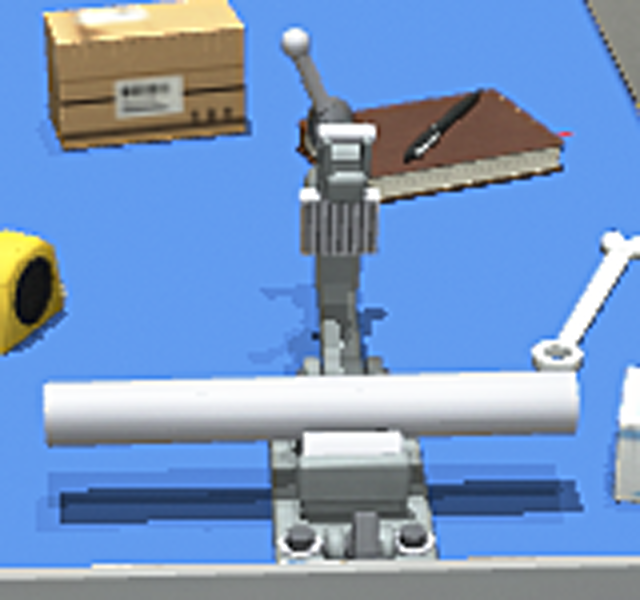

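The crops give these pixels. Scene: hook roll (347.6,216.4), catch pin (298,238), bar balls (251,302) and (267,278.6), flange corners. Side: one ball (328.8,195), catch pin (342.3,217.5), pipe ends (266.3,288) and (399.5,285.5). I'll fit the vise pose and joint angles to them.

```bash
cat > geo.py <<'E'
import numpy as np
def rx(v,a): y,z=v[...,1],v[...,2]; return np.stack([v[...,0],y*np.cos(a)-z*np.sin(a),y*np.sin(a)+z*np.cos(a)],-1)
H=np.array([0,.062,.040]);P=np.array([0,-.088,.028])
def vise(p,v):
    c,s=np.cos(p[2]),np.sin(p[2]); v=np.asarray(v,float)
    return np.stack([p[0]+c*v[...,0]-s*v[...,1],p[1]+s*v[...,0]+c*v[...,1],v[...,2]],-1)
def yoke(p,v,a): return vise(p,H+rx(np.asarray(v,float)-H,-a))
def hook(p,h): return vise(p,P+rx(np.array([0,-.0255,.088]),h))
def proj(cal,X):
    E=cal["extrinsics"]; q=X@E[:3,:3].T+E[:3,3]; u=q@cal["K"].T; return u[...,:2]/u[...,2:]
E
python3 - <<'E'
from station import ctrl
from geo import *
from scipy.optimize import least_squares
S=ctrl.get_calibration("scene");D=ctrl.get_calibration("side")
sc=lambda u,v:np.array([240+u/5,205+v/5]); sd=lambda u,v:np.array([255+u/4,185+v/4])
def res(q,sw):
    p=q[:3];a,h,b,f,al,yb=q[3],q[4],q[5],q[6],q[7],0
    e1=np.array([.062*np.cos(b),.062*np.sin(b),.197]);e2=e1*[-1,-1,1]
    if sw:e1,e2=e2,e1
    r=[]
    A=lambda cal,X,o,w=1:r.append((proj(cal,X)-o)*w)
    A(S,yoke(p,e1,a),sc(55,485));A(S,yoke(p,e2,a),sc(135,368))
    A(D,yoke(p,e2 if sw==0 else e2,a),sd(295,40))
    A(S,yoke(p,[0,-.088,.066],a),sc(290,165));A(D,yoke(p,[0,-.088,.066],a),sd(349,132))
    A(S,hook(p,h),sc(538,57))
    for x,y,u,v in((.042,-1,425,152),(-.042,-1,532,213),(-.042,1,303,456)):
        A(S,vise(p,[x,f+y*.1075,.012]),sc(u,v),.7)
    A(D,vise(p,[al-.14,0,.058]),sd(45,412));A(D,vise(p,[al+.14,0,.058]),sd(578,402))
    A(S,vise(p,[al-.14,0,.058]),sc(600,402));A(S,vise(p,[al+.14,0,.058]),sc(198,148))
    return np.concatenate(r)
for b0 in(0,.8,-.8,1.5,2.4,3.1,-2.4):
    s=least_squares(lambda q:res(q,0),[.55,.1,0,1.35,1.1,b0,0,0],loss="soft_l1")
    print(round(s.cost,2),np.round(s.x,4))
    if b0==0: best=s
    if s.cost<=best.cost:best=s
print(np.round(res(best.x,0).reshape(-1,2),1).tolist())
p=best.x
for n,v in(("pin",yoke(p,[0,-.088,.066],p[3])),("hook",hook(p,p[4])),("top",yoke(p,[0,0,.213],p[3])),("ctr",vise(p,[0,0,.058]))):print(n,np.round(v,3))
E
```

```text
4.32 [ 0.561   0.0865 -0.0058  1.3574  0.8034  1.2195 -0.0065 -0.0207]
4.32 [ 0.561   0.0865 -0.0058  1.3574  0.8034  1.2195 -0.0065 -0.0207]
107.95 [ 0.5618  0.0854 -0.0111  1.3569  0.8038 -1.1068 -0.0059 -0.0214]
4.32 [ 0.561   0.0865 -0.0058  1.3574  0.8034  1.2195 -0.0065 -0.0207]
4.32 [ 0.561   0.0865 -0.0058  1.3574  0.8034  1.2195 -0.0065 -0.0207]
110.65 [ 5.6030e-01  8.6400e-02  1.6000e-03  1.3433e+00  8.1680e-01  3.2049e+00
 -5.9000e-03 -1.9900e-02]
110.65 [ 5.6030e-01  8.6400e-02  1.6000e-03  1.3433e+00  8.1680e-01 -3.0783e+00
 -5.9000e-03 -1.9900e-02]
[[0.8, -0.6], [0.3, -0.0], [0.5, 1.5], [-0.8, -0.0], [-0.6, 0.4], [-0.1, 0.1], [-0.5, -1.1], [0.5, -0.1], [-0.0, 0.9], [0.5, 0.2], [-0.9, 0.4], [-0.5, 0.9], [-0.7, 0.4]]
pin [0.561 0.142 0.192]
hook [ 0.56  -0.083  0.071]
top [0.562 0.304 0.137]
ctr [0.561 0.086 0.058]
```

The fit is sub-pixel: vise at (0.561, 0.0865), yaw about 0, yoke 1.357, hook 0.80, T-bar at 1.22 rad. First I move the closed fingers above the gap behind the crossbar.

Call:
{"name": "jog_arm", "arguments": {"deltas": [[1, [0.9225, -0.86, 0.1], [0, 0, 0.105]], [1, [0.9225, -0.86, 0.1], [0, 0, 0.105]], [1, [0.9225, -0.86, 0.1], [0, 0, 0.105]], [1, [0.9225, -0.86, 0.1], [0, 0, 0.105]], [1, [0.9225, -0.86, 0.1], [0, 0, 0.105]], [1, [0.9225, -0.86, 0.1], [0, 0, 0.105]], [1, [0.9225, -0.86, 0.1], [0, 0, 0.105]], [1, [0.9225, -0.86, 0.1], [0, 0, 0.105]], [1, [0.9225, -0.86, 0.1], [0, 0, 0.105]], [1, [0.9225, -0.86, 0.1], [0, 0, 0.105]], [1, [0.9225, -0.86, 0.1], [0, 0, 0.105]], [1, [0.9225, -0.86, 0.1], [0, 0, 0.105]]]}}

```text
t: 1.1
tool_pos: [0.5653, 0.2521, 0.2701]
tool_rot: [-0.0, -3.141, 0.0]
contact_force: [0.3, 0.7, 1.1]
opening: 0.0002
grip_force: 0.0
```

Call:
{"name": "jog_arm", "arguments": {"deltas": [[1, [0, 0, 0], [0, 0, 0]], [1, [0, 0, 0], [0, 0, 0]]]}}

```text
t: 1.27
tool_pos: [0.5654, 0.2522, 0.2699]
tool_rot: [-0.006, -3.14, 0.0]
contact_force: [-0.4, 0.4, -0.1]
opening: 0.0001
grip_force: 0.0
```

Call:
{"name": "jog_arm", "arguments": {"deltas": [[1, [0.0165, -0.0175, -0.07], [0, 0, 0]], [1, [0.0165, -0.0175, -0.14], [0, 0, 0]], [1, [0.0165, -0.0175, -0.22], [0, 0, 0]], [1, [0.0165, -0.0175, -0.29], [0, 0, 0]], [1, [0.0165, -0.0175, -0.29], [0, 0, 0]]]}}

```text
t: 1.68
tool_pos: [0.5653, 0.2467, 0.1463]
tool_rot: [0.003, -3.128, 0.006]
contact_force: [-0.7, 0.0, -1.6]
opening: -0.0
grip_force: 0.0
```

```bash
python3 - <<'E'
from geo import *
p=[.561,.0865,-.0058]
for a in np.arange(1.36,.2,-.1):
    c=yoke(p,[.010,-.048,.137],a)+[0,.0145,0]
    print(round(a,2),np.round(c,3),"from start/0.4",np.round((c-[.572,.245,.154])/.4,3))
E
```

```text
1.36 [0.572 0.235 0.168] from start/0.4 [-0.001 -0.026  0.035]
1.26 [0.572 0.222 0.174] from start/0.4 [-0.001 -0.058  0.051]
1.16 [0.572 0.208 0.18 ] from start/0.4 [-0.001 -0.093  0.064]
1.06 [0.572 0.194 0.183] from start/0.4 [-0.001 -0.128  0.073]
0.96 [0.571 0.179 0.186] from start/0.4 [-0.001 -0.164  0.079]
0.86 [0.571 0.165 0.187] from start/0.4 [-0.002 -0.201  0.082]
0.76 [0.571 0.15  0.186] from start/0.4 [-0.002 -0.237  0.08 ]
0.66 [0.571 0.136 0.184] from start/0.4 [-0.002 -0.274  0.075]
0.56 [0.571 0.121 0.181] from start/0.4 [-0.002 -0.309  0.067]
0.46 [0.571 0.107 0.176] from start/0.4 [-0.002 -0.344  0.054]
0.36 [0.571 0.094 0.17 ] from start/0.4 [-0.003 -0.377  0.039]
0.26 [0.571 0.082 0.162] from start/0.4 [-0.003 -0.409  0.02 ]
```

Call:
{"name": "jog_arm", "arguments": {"deltas": [[1, [0, 0, 0], [0, 0, 0]], [1, [0, 0, 0], [0, 0, 0]], [1, [0, 0, 0], [0, 0, 0]]]}}

```text
t: 1.93
tool_pos: [0.5722, 0.2479, 0.1577]
tool_rot: [-0.001, 3.137, 0.002]
contact_force: [-0.1, -0.4, -0.1]
opening: 0.0001
grip_force: 0.0
```

Call:
{"name": "jog_arm", "arguments": {"deltas": [[1, [0, -0.025, 0.01], [0, 0, 0]], [1, [0, -0.045, 0.025], [0, 0, 0]], [1, [0, -0.065, 0.035], [0, 0, 0]], [1, [0, -0.09, 0.045], [0, 0, 0]], [1, [0, -0.115, 0.055], [0, 0, 0]], [1, [0, -0.14, 0.06], [0, 0, 0]], [1, [0, -0.165, 0.065], [0, 0, 0]], [1, [0, -0.19, 0.07], [0, 0, 0]], [1, [0, -0.21, 0.072], [0, 0, 0]], [1, [0, -0.21, 0.072], [0, 0, 0]]]}}

```text
t: 2.77
tool_pos: [0.5717, 0.1616, 0.1851]
tool_rot: [0.002, 3.139, 0.0]
contact_force: [-0.2, 1.6, 5.9]
opening: 0.0002
grip_force: 3.4
```

Call:
{"name": "jog_arm", "arguments": {"deltas": [[1, [0, -0.03, 0.002], [0, 0, 0]], [1, [0, -0.064, 0], [0, 0, 0]], [1, [0, -0.099, -0.006], [0, 0, 0]], [1, [0, -0.134, -0.018], [0, 0, 0]], [1, [0, -0.155, -0.028], [0, 0, 0]], [1, [0, -0.167, -0.035], [0, 0, 0]], [1, [0, -0.167, -0.035], [0, 0, 0]]]}}

```text
t: 3.35
tool_pos: [0.5717, 0.0917, 0.173]
tool_rot: [0.003, 3.14, -0.011]
contact_force: [-7.5, -7.6, 17.0]
opening: 0.0002
grip_force: 9.0
```

```bash
python3 - <<'E'
from station import ctrl
import cv2
a=ctrl.get_image("side")[130:330,250:430,::-1]; b=ctrl.get_image("scene")[190:320,230:370,::-1]
cv2.imwrite("pics/p1.png",cv2.hconcat([cv2.resize(a,(400,444)),cv2.resize(b,(400,371)) if 0 else cv2.copyMakeBorder(cv2.resize(b,(400,371)),0,73,0,0,0)]))
o=ctrl.get_obs();print(o["contact_force"],o["wrist_torque"],o["tool_pos"])
E
```

```text
[-6.12657763 -8.20633267 17.48137094] [-1.22752601  1.24869697  0.06057357] [0.57171811 0.09204711 0.17311123]
```

View pics/p1.png

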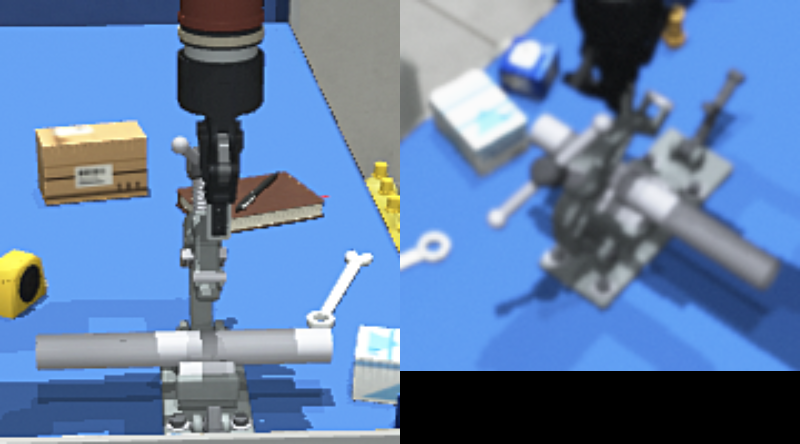

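```bash
python3 - <<'E'
from station import ctrl
from geo import *
p=[.561,.0865,-.0058]
for a in np.arange(.8,.0,-.1):
    X=yoke(p,[0,-.088,.066],a);b=1.2195
    e=yoke(p,[[.062*np.cos(b),.062*np.sin(b),.197],[-.062*np.cos(b),-.062*np.sin(b),.197]],a)
    print(round(a,2),*[np.round((proj(ctrl.get_calibration(n),X)-o)*s).tolist() for n,o,s in(("side",[250,130],2.222),("scene",[230,190],2.857))],np.round(proj(ctrl.get_calibration("scene"),e)*2.857-[230*2.857,190*2.857]).tolist(),np.round(proj(ctrl.get_calibration("side"),e)*2.222-[250*2.222,130*2.222]).tolist())
E
```

```text
0.8 [208.0, 258.0] [249.0, 101.0] [[87.0, 238.0], [183.0, 143.0]] [[217.0, 188.0], [180.0, 140.0]]
0.7 [209.0, 273.0] [257.0, 100.0] [[95.0, 222.0], [198.0, 127.0]] [[218.0, 183.0], [181.0, 146.0]]
0.6 [210.0, 289.0] [264.0, 100.0] [[104.0, 207.0], [213.0, 112.0]] [[219.0, 179.0], [181.0, 153.0]]
0.5 [210.0, 306.0] [270.0, 101.0] [[114.0, 191.0], [228.0, 100.0]] [[220.0, 177.0], [182.0, 163.0]]
0.4 [211.0, 323.0] [276.0, 104.0] [[125.0, 176.0], [242.0, 89.0]] [[221.0, 176.0], [183.0, 175.0]]
0.3 [211.0, 340.0] [280.0, 108.0] [[136.0, 161.0], [256.0, 81.0]] [[223.0, 177.0], [184.0, 189.0]]
0.2 [211.0, 358.0] [284.0, 113.0] [[148.0, 148.0], [268.0, 74.0]] [[224.0, 180.0], [185.0, 206.0]]
0.1 [212.0, 375.0] [286.0, 120.0] [[159.0, 135.0], [280.0, 70.0]] [[225.0, 184.0], [186.0, 224.0]]
```

The yoke stands at about 0.7 rad and the tip slipped over the crossbar's outer corner. I'll lift off, tilt the hand by 35° so the finger hooks over that corner, and pull again.

Call:
{"name": "jog_arm", "arguments": {"deltas": [[1, [0, -0.02, 0.09], [0, 0, 0]], [1, [0, -0.02, 0.18], [0, 0, 0]], [1, [0, 0, 0.27], [0.04, 0, 0]], [1, [0, 0.1, 0.27], [0.08, 0, 0]], [1, [0, 0.2, 0.27], [0.12, 0, 0]], [1, [0, 0.3, 0.27], [0.16, 0, 0]], [1, [0, 0.37, 0.27], [0.19, 0, 0]], [1, [0, 0.42, 0.27], [0.19, 0, 0]], [1, [0, 0.42, 0.27], [0.19, 0, 0]], [1, [0, 0.42, 0.27], [0.19, 0, 0]]]}}

```text
t: 4.28
tool_pos: [0.5705, 0.2634, 0.2758]
tool_rot: [0.0, -3.002, -0.92]
contact_force: [0.4, -0.5, 0.0]
opening: 0.0004
grip_force: 0.0
```

```bash
python3 - <<'E'
from station import ctrl
import cv2
a=ctrl.get_image("side")[130:330,250:430,::-1]; b=ctrl.get_image("scene")[190:320,230:370,::-1]
cv2.imwrite("pics/p2.png",cv2.hconcat([cv2.resize(a,(400,444)),cv2.copyMakeBorder(cv2.resize(b,(400,371)),0,73,0,0,0)]))
o=ctrl.get_obs();print(o["contact_force"],o["q"],o["tool_pos"],o["tool_rot"])
E
```

```text
[0.14682815 0.21596652 0.61866945] [ 0.05590427 -0.05010891  1.72005204  0.59881855  1.45732017 -1.57982836] [0.57105641 0.26305048 0.27687518] [-8.30097897e-04 -3.00330341e+00 -9.21633464e-01]
```

View pics/p2.png

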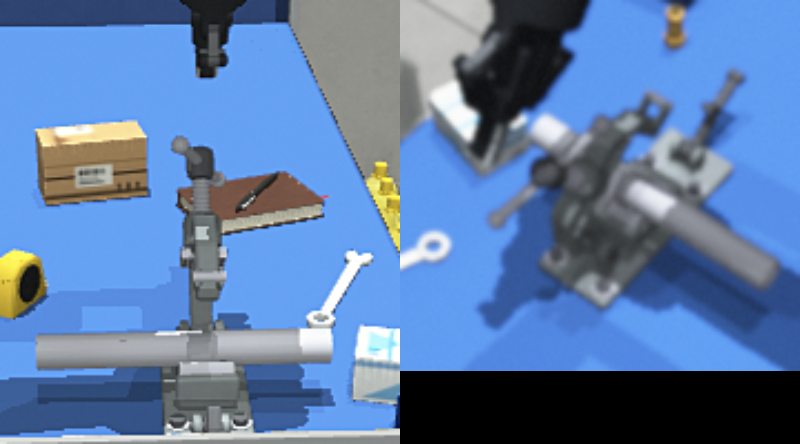

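The yoke has stayed at about 0.68 (balls at (180,145) and (218,180) in the side view). I'll bring the tip in along the tilted finger axis, hooked over the crossbar.

Call:
{"name": "jog_arm", "arguments": {"deltas": [[1, [0, -0.1, 0.02], [0, 0, 0]], [1, [0, -0.2, 0.02], [0, 0, 0]], [1, [0, -0.3, 0.02], [0, 0, 0]], [1, [0, -0.4, 0], [0, 0, 0]], [1, [0, -0.455, -0.01], [0, 0, 0]], [1, [0, -0.455, -0.01], [0, 0, 0]], [1, [0, -0.42, -0.062], [0, 0, 0]], [1, [0, -0.385, -0.114], [0, 0, 0]], [1, [0, -0.35, -0.166], [0, 0, 0]], [1, [0, -0.315, -0.215], [0, 0, 0]], [1, [0, -0.315, -0.215], [0, 0, 0]], [1, [0, -0.315, -0.215], [0, 0, 0]]]}}

```text
t: 5.38
tool_pos: [0.5701, 0.1386, 0.1906]
tool_rot: [0.001, -3.0, -0.923]
contact_force: [0.9, -0.4, 0.4]
opening: 0.0
grip_force: 0.0
```

```bash
python3 - <<'E'
from geo import *
p=[.561,.0865,-.0058]
o=yoke(p,[.010,-.040,.149],.68);print(o)
for a in np.arange(.6,-.05,-.1):
    c=yoke(p,[.010,-.04,.149],a)
    print(round(a,2),np.round(c,3),np.round((c-o)/.4,3))
E
```

```text
[0.57129694 0.13766716 0.18889231]
0.6 [0.571 0.126 0.188] [-0.    -0.03  -0.003]
0.5 [0.571 0.111 0.185] [-0.    -0.066 -0.011]
0.4 [0.571 0.097 0.18 ] [-0.001 -0.102 -0.022]
0.3 [0.571 0.083 0.174] [-0.001 -0.136 -0.037]
0.2 [0.571 0.07  0.167] [-0.001 -0.169 -0.055]
0.1 [0.571 0.058 0.159] [-0.001 -0.2   -0.076]
0.0 [0.571 0.046 0.149] [-0.001 -0.228 -0.1  ]
```

No contact force, and the tip is where planned. Now I pull down the arc.

Call:
{"name": "jog_arm", "arguments": {"deltas": [[1, [0, -0.03, -0.003], [0, 0, 0]], [1, [0, -0.05, -0.007], [0, 0, 0]], [1, [0, -0.07, -0.012], [0, 0, 0]], [1, [0, -0.09, -0.018], [0, 0, 0]], [1, [0, -0.11, -0.025], [0, 0, 0]], [1, [0, -0.13, -0.035], [0, 0, 0]], [1, [0, -0.15, -0.045], [0, 0, 0]], [1, [0, -0.169, -0.055], [0, 0, 0]], [1, [0, -0.185, -0.066], [0, 0, 0]], [1, [0, -0.2, -0.076], [0, 0, 0]], [1, [0, -0.214, -0.088], [0, 0, 0]], [1, [0, -0.228, -0.1], [0, 0, 0]]]}}

```text
t: 6.38
tool_pos: [0.5708, 0.0467, 0.1509]
tool_rot: [0.001, -3.002, -0.924]
contact_force: [-0.4, 2.2, 0.1]
opening: 0.0002
grip_force: 0.6
```

```bash
python3 - <<'E'
from station import ctrl
import cv2
a=ctrl.get_image("side")[130:330,250:430,::-1]; b=ctrl.get_image("scene")[190:320,230:370,::-1]
cv2.imwrite("pics/p3.png",cv2.hconcat([cv2.resize(a,(400,444)),cv2.copyMakeBorder(cv2.resize(b,(400,371)),0,73,0,0,0)]))
o=ctrl.get_obs();print(o["contact_force"],o["q"],o["tool_pos"],o["tool_rot"])
E
```

```text
[ 0.07566986  0.18147508 -0.38810011] [-0.31978655  0.0649711   1.82516925  0.56470714  1.47972884 -2.0081974 ] [0.57045509 0.04616994 0.14994432] [-1.87270556e-03 -3.00130511e+00 -9.22784037e-01]
```

View pics/p3.png

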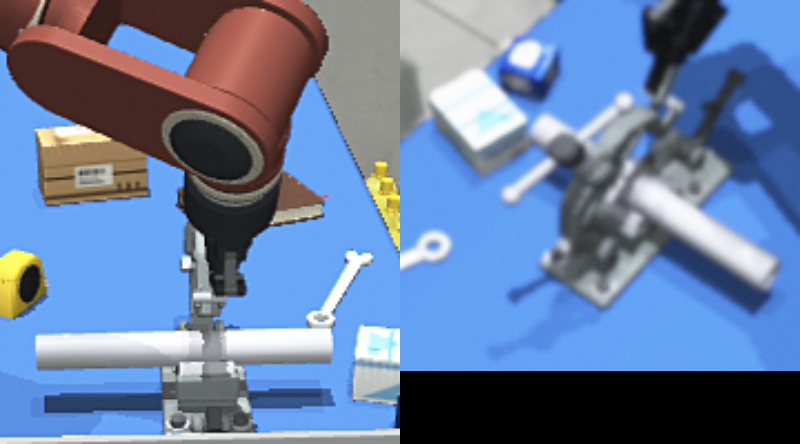

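```bash
python3 - <<'E'
from station import ctrl
from geo import *
p=[.561,.0865,-.0058];D=ctrl.get_calibration("side");S=ctrl.get_calibration("scene")
f=lambda X:(np.round((proj(D,np.array(X))-[250,130])*2.222).tolist(),np.round((proj(S,np.array(X))-[230,190])*2.857).tolist())
print("tcp p3",f([.5705,.0462,.1500]),"p2",f([.571,.263,.277]),"p1",f([.5717,.092,.173]))
for a in(.72,.52,.45):
  for v in([0,-.071,.137],[.010,-.071,.137],[0,-.088,.066],[0,0,.213],[0,-.04,.137]):print(a,v,f(yoke(p,v,a)),yoke(p,v,a).round(3))
E
```

```text
tcp p3 ([220.0, 282.0], [251.0, 97.0]) p2 ([207.0, 71.0], [80.0, 159.0]) p1 ([218.0, 237.0], [219.0, 110.0])
0.72 [0, -0.071, 0.137] ([206.0, 200.0], [213.0, 110.0]) [0.561 0.112 0.201]
0.72 [0.01, -0.071, 0.137] ([216.0, 200.0], [205.0, 105.0]) [0.571 0.112 0.201]
0.72 [0, -0.088, 0.066] ([209.0, 270.0], [255.0, 100.0]) [0.561 0.053 0.158]
0.72 [0, 0, 0.213] ([200.0, 150.0], [134.0, 178.0]) [0.562 0.216 0.211]
0.72 [0, -0.04, 0.137] ([204.0, 211.0], [197.0, 141.0]) [0.561 0.136 0.18 ]
0.52 [0, -0.071, 0.137] ([208.0, 225.0], [236.0, 96.0]) [0.561 0.081 0.19 ]
0.52 [0.01, -0.071, 0.137] ([219.0, 225.0], [227.0, 91.0]) [0.571 0.081 0.19 ]
0.52 [0, -0.088, 0.066] ([210.0, 303.0], [269.0, 101.0]) [0.561 0.031 0.137]
0.52 [0, 0, 0.213] ([202.0, 153.0], [161.0, 144.0]) [0.562 0.181 0.221]
0.52 [0, -0.04, 0.137] ([206.0, 228.0], [217.0, 126.0]) [0.561 0.108 0.175]
0.45 [0, -0.071, 0.137] ([208.0, 235.0], [243.0, 93.0]) [0.561 0.071 0.185]
0.45 [0.01, -0.071, 0.137] ([219.0, 234.0], [234.0, 88.0]) [0.571 0.071 0.185]
0.45 [0, -0.088, 0.066] ([211.0, 315.0], [273.0, 102.0]) [0.561 0.025 0.129]
0.45 [0, 0, 0.213] ([203.0, 156.0], [171.0, 133.0]) [0.561 0.168 0.223]
0.45 [0, -0.04, 0.137] ([206.0, 235.0], [224.0, 121.0]) [0.561 0.099 0.172]
```

The yoke is now at about 0.5 (bar ends (112,193) and (223,101) in the scene half). The arch shoulder is rounded, so the finger slid off again. Instead I'll push the screw head from its +y side with an upright finger, beside the bar at x -15 mm.

Call:
{"name": "jog_arm", "arguments": {"deltas": [[1, [0, -0.05, 0.08], [0, 0, 0]], [1, [0, -0.1, 0.16], [0, 0, 0]], [1, [0, -0.15, 0.24], [0, 0, 0]], [1, [0, -0.15, 0.33], [-0.03, 0, 0]], [1, [-0.02, -0.08, 0.385], [-0.07, 0, 0]], [1, [-0.05, 0, 0.385], [-0.11, 0, 0]], [1, [-0.06, 0.1, 0.385], [-0.15, 0, 0]], [1, [-0.06, 0.2, 0.385], [-0.19, 0, 0]], [1, [-0.061, 0.3, 0.385], [-0.19, 0, 0]], [1, [-0.061, 0.4, 0.385], [-0.19, 0, 0]], [1, [-0.061, 0.46, 0.385], [-0.19, 0, 0]], [1, [-0.061, 0.46, 0.385], [-0.19, 0, 0]]]}}

```text
t: 7.48
tool_pos: [0.5456, 0.2356, 0.3053]
tool_rot: [0.01, -3.142, -0.002]
contact_force: [-0.5, -0.4, -1.5]
opening: 0.0004
grip_force: 0.0
```

Call:
{"name": "jog_arm", "arguments": {"deltas": [[1, [0, 0, 0], [0, 0, 0]], [1, [0, 0, 0], [0, 0, 0]]]}}

```text
t: 7.65
tool_pos: [0.5466, 0.2304, 0.3053]
tool_rot: [-0.0, 3.142, -0.001]
contact_force: [0.3, 0.5, 0.3]
opening: 0.0001
grip_force: 0.0
```

Call:
{"name": "jog_arm", "arguments": {"deltas": [[1, [0, 0, -0.08], [0, 0, 0]], [1, [0, 0, -0.16], [0, 0, 0]], [1, [0, 0, -0.23], [0, 0, 0]], [1, [0, 0, -0.275], [0, 0, 0]], [1, [0, 0, -0.275], [0, 0, 0]], [1, [0, -0.03, -0.275], [0, 0, 0]], [1, [0, -0.06, -0.275], [0, 0, 0]], [1, [0, -0.09, -0.275], [0, 0, 0]], [1, [0, -0.12, -0.275], [0, 0, 0]], [1, [0, -0.15, -0.275], [0, 0, 0]], [1, [0, -0.18, -0.275], [0, 0, 0]], [1, [0, -0.21, -0.275], [0, 0, 0]]]}}

```text
t: 8.65
tool_pos: [0.5467, 0.1453, 0.1958]
tool_rot: [0.001, 3.141, -0.0]
contact_force: [-0.7, -0.1, -0.4]
opening: -0.0001
grip_force: 0.0
```

Call:
{"name": "jog_arm", "arguments": {"deltas": [[1, [0, -0.025, 0], [0, 0, 0]], [1, [0, -0.045, 0], [0, 0, 0]], [1, [0, -0.06, 0], [0, 0, 0]], [1, [0, -0.07, 0], [0, 0, 0]], [1, [0, -0.07, 0], [0, 0, 0]]]}}

```text
t: 9.07
tool_pos: [0.5466, 0.1182, 0.1952]
tool_rot: [-0.001, -3.141, 0.0]
contact_force: [-0.3, -0.3, -0.3]
opening: 0.0001
grip_force: 0.0
```

```bash
python3 - <<'E'
from station import ctrl
import cv2
a=ctrl.get_image("side")[130:330,250:430,::-1]; b=ctrl.get_image("scene")[190:320,230:370,::-1]
cv2.imwrite("pics/p4.png",cv2.hconcat([cv2.resize(a,(400,444)),cv2.copyMakeBorder(cv2.resize(b,(400,371)),0,73,0,0,0)]))
o=ctrl.get_obs();print(o["contact_force"],o["q"],o["tool_pos"],o["tool_rot"])
E
```

```text
[0.18896    0.22671483 0.18110315] [ 8.12324381e-02 -7.86980612e-02  1.80378404e+00  2.58808468e-04
  1.41658824e+00 -1.48974339e+00] [0.54654815 0.11901255 0.19528874] [ 2.19492420e-04 -3.14149060e+00 -3.89990532e-04]
```

View pics/p4.png

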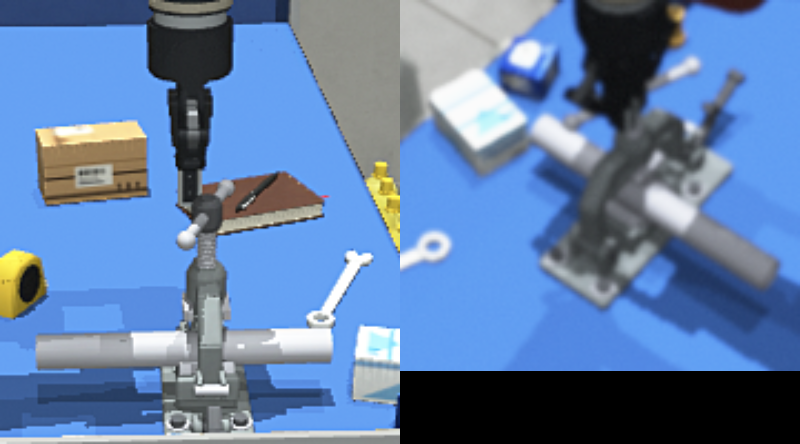

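The side view shows the catch pin at (212,385) and the ball at (186,240), so the yoke is practically shut. A light nudge on the head will check that it's on the stop.

Call:
{"name": "jog_arm", "arguments": {"deltas": [[1, [0, -0.005, 0], [0, 0, 0]], [1, [0, -0.01, 0], [0, 0, 0]], [1, [0, -0.015, 0], [0, 0, 0]], [1, [0, -0.015, 0], [0, 0, 0]]]}}

```text
t: 9.5
tool_pos: [0.5465, 0.1128, 0.1953]
tool_rot: [0.0, -3.142, -0.0]
contact_force: [-0.3, -0.6, 0.5]
opening: -0.0002
grip_force: 0.1
```

Call:
{"name": "jog_arm", "arguments": {"deltas": [[1, [0, -0.005, 0], [0, 0, 0]], [1, [0, -0.01, 0], [0, 0, 0]], [1, [0, -0.015, 0], [0, 0, 0]], [1, [0, -0.015, 0], [0, 0, 0]]]}}

```text
t: 9.83
tool_pos: [0.5466, 0.1101, 0.1955]
tool_rot: [-0.002, 3.141, 0.013]
contact_force: [0.5, 12.3, -1.2]
opening: -0.0003
grip_force: 4.6
```

Call:
{"name": "jog_arm", "arguments": {"deltas": [[1, [0, 0.03, 0.02], [0, 0, 0]], [1, [0, 0.03, 0.11], [0, 0, 0]], [1, [0, 0.03, 0.2], [0, 0, 0]], [1, [0, 0, 0.26], [0, 0, 0]], [1, [0.01, -0.1, 0.26], [0, 0, 0]], [1, [0.02, -0.2, 0.26], [0, 0, 0]], [1, [0.035, -0.3, 0.26], [0, 0, 0]], [1, [0.035, -0.4, 0.26], [0, 0, 0]], [1, [0.035, -0.5, 0.26], [0, 0, 0]], [1, [0.035, -0.59, 0.26], [0, 0, 0]], [1, [0.035, -0.59, 0.26], [0, 0, 0]], [1, [0.035, -0.59, 0.26], [0, 0, 0]]]}}

```text
t: 10.83
tool_pos: [0.5604, -0.1309, 0.2996]
tool_rot: [-0.005, -3.141, 0.001]
contact_force: [0.2, -0.5, -0.2]
opening: 0.0
grip_force: 0.0
```

```bash
python3 - <<'E'
from station import ctrl
from geo import *
S=ctrl.get_calibration("scene");E=S["extrinsics"];C=-E[:3,:3].T@E[:3,3]
for n,u,v,z in(("fit",326,206,0.0),("fittop",326,193,.05),("marker",405,243,.005),("markerR",430,245,.005),("hook",347.7,216.3,.071)):
    d=E[:3,:3].T@np.linalg.inv(S["K"])@[u,v,1];print(n,np.round(C+d*(z-C[2])/d[2],3))
o=ctrl.get_obs();print(o["tool_pos"],o["q"])
E
```

```text
fit [ 0.673 -0.13   0.   ]
fittop [ 0.679 -0.136  0.05 ]
marker [ 0.395 -0.151  0.005]
markerR [ 0.332 -0.19   0.005]
hook [ 0.56  -0.083  0.071]
[ 0.56038505 -0.13090246  0.29956098] [-3.58510055e-01 -9.62594705e-02  1.64686196e+00 -5.44636740e-04
  1.59113068e+00 -1.92586017e+00]
```

Call:
{"name": "jog_arm", "arguments": {"deltas": [[1, [0, 0, -0.1], [0, 0, 0]], [1, [0, 0, -0.2], [0, 0, 0]], [1, [0, 0, -0.3], [0, 0, 0]], [1, [0, 0, -0.4], [0, 0, 0]], [1, [0, 0, -0.5], [0, 0, 0]], [1, [0, 0, -0.58], [0, 0, 0]], [1, [0, 0, -0.62], [0, 0, 0]], [1, [0, 0, -0.62], [0, 0, 0]], [1, [0, 0.03, -0.62], [0, 0, 0]], [1, [0, 0.06, -0.62], [0, 0, 0]], [1, [0, 0.09, -0.61], [0, 0, 0]], [1, [0, 0.12, -0.59], [0, 0, 0]]]}}

```text
t: 11.83
tool_pos: [0.5632, -0.0902, 0.0707]
tool_rot: [-0.007, 3.137, -0.04]
contact_force: [-16.5, -40.2, 28.1]
opening: 0.0002
grip_force: 20.8
```

Call:
{"name": "jog_arm", "arguments": {"deltas": [[1, [0, 0.02, 0.01], [0, 0, 0]], [1, [0, 0.04, 0.02], [0, 0, 0]], [1, [0, 0.055, 0.03], [0, 0, 0]], [1, [0, 0.07, 0.04], [0, 0, 0]], [1, [0, 0.08, 0.05], [0, 0, 0]], [1, [0, 0.08, 0.05], [0, 0, 0]]]}}

```text
t: 12.33
tool_pos: [0.5614, -0.0475, 0.0852]
tool_rot: [-0.003, 3.139, 0.0]
contact_force: [0.2, 1.0, 1.2]
opening: -0.0003
grip_force: 0.0
```

Call:
{"name": "jog_arm", "arguments": {"deltas": [[1, [0, 0.005, 0], [0, 0, 0]], [1, [0, 0.01, 0], [0, 0, 0]], [1, [0, 0.01, 0], [0, 0, 0]], [1, [0, 0.01, 0], [0, 0, 0]]]}}

```text
t: 12.67
tool_pos: [0.5603, -0.0458, 0.0832]
tool_rot: [0.001, -3.141, 0.003]
contact_force: [-0.8, -4.1, 3.1]
opening: -0.0001
grip_force: 2.4
```

```bash
python3 - <<'E'
from station import ctrl
import cv2
from geo import *
a=ctrl.get_image("side")[230:330,280:400,::-1]; b=ctrl.get_image("scene")[180:300,250:370,::-1]
cv2.imwrite("pics/p5.png",cv2.hconcat([cv2.resize(cv2.copyMakeBorder(a,0,20,0,0,0),(400,400),interpolation=2),cv2.resize(b,(400,400),interpolation=2)]))
o=ctrl.get_obs();print(o["contact_force"],o["tool_pos"],o["tool_rot"])
p=[.561,.0865,-.0058]
for h in(0,.1,.3,.6,.8):print(h,np.round(hook(p,h),3),*[np.round((proj(ctrl.get_calibration(n),hook(p,h))-k)*3.333).tolist() for n,k in(("side",[280,230]),("scene",[250,180]))])
E
```

```text
[-1.45512419 -4.47011017  3.36586485] [ 0.56030806 -0.04574718  0.08316481] [ 8.55835827e-05 -3.14059799e+00  2.10349447e-03]
0 [ 0.56  -0.027  0.116] [221.0, 202.0] [289.0, 125.0]
0.1 [ 0.56  -0.036  0.113] [222.0, 215.0] [295.0, 121.0]
0.3 [ 0.56  -0.052  0.105] [224.0, 243.0] [306.0, 117.0]
0.6 [ 0.56  -0.072  0.086] [226.0, 291.0] [319.0, 117.0]
0.8 [ 0.56  -0.082  0.071] [227.0, 324.0] [325.0, 121.0]
```

View pics/p5.png

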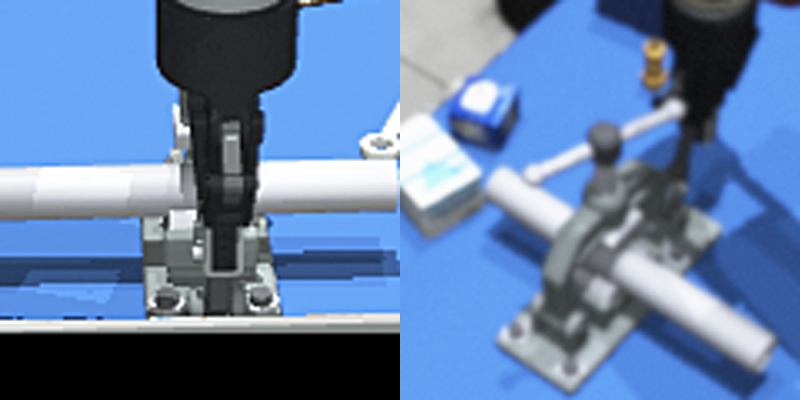

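Call:
{"name": "jog_arm", "arguments": {"deltas": [[1, [0, 0.004, 0.004], [0, 0, 0]], [1, [0, 0.008, 0.008], [0, 0, 0]], [1, [0, 0.008, 0.008], [0, 0, 0]], [1, [0, 0.008, 0.008], [0, 0, 0]]]}}

```text
t: 13.1
tool_pos: [0.5598, -0.0454, 0.0839]
tool_rot: [-0.0, -3.14, 0.011]
contact_force: [5.1, -15.4, -9.0]
opening: -0.0
grip_force: 7.8
```

Call:
{"name": "jog_arm", "arguments": {"deltas": [[1, [0, 0.004, 0], [0, 0, 0]], [1, [0, 0.008, 0], [0, 0, 0]], [1, [0, 0.008, 0], [0, 0, 0]], [1, [0, 0.008, 0], [0, 0, 0]]]}}

```text
t: 13.43
tool_pos: [0.5599, -0.0452, 0.084]
tool_rot: [-0.001, -3.14, 0.021]
contact_force: [4.4, -26.9, -9.9]
opening: 0.0001
grip_force: 12.8
```

The finger met a hard stop at y=-0.045, which fits the home position to within about 2 mm. I'll back off, open the gripper, pre-turn the tool and check.

Call:
{"name": "jog_arm", "arguments": {"deltas": [[1, [0, -0.04, 0], [0, 0, 0]], [1, [0, -0.08, 0.04], [0, 0, 0]], [1, [0, -0.1, 0.14], [0, 0, 0.04]], [1, [-0.03, -0.13, 0.24], [0, 0, 0.08]], [1, [-0.07, -0.13, 0.34], [0, 0, 0.12]], [1, [-0.1, -0.13, 0.44], [0, 0, 0.16]], [1, [-0.13, -0.13, 0.54], [0, 0, 0.2]], [1, [-0.15, -0.13, 0.62], [0, 0, 0.24]], [-1, [-0.15, -0.13, 0.62], [0, 0, 0.28]], [-1, [-0.15, -0.13, 0.62], [0, 0, 0.32]], [-1, [-0.15, -0.13, 0.62], [0, 0, 0.36]], [-1, [-0.15, -0.13, 0.62], [0, 0, 0.386]]]}}

```text
t: 14.43
tool_pos: [0.5002, -0.0899, 0.3334]
tool_rot: [1.798, -2.576, -0.004]
contact_force: [-0.3, 0.5, 0.1]
opening: 0.0483
grip_force: 0.0
```

```bash
python3 - <<'E'
from station import ctrl
import cv2
from geo import *
a=ctrl.get_image("side")[200:320,290:410,::-1]; b=ctrl.get_image("scene")[200:300,260:380,::-1]
b=cv2.copyMakeBorder(b,0,20,0,0,0)
cv2.imwrite("pics/p6.png",cv2.hconcat([cv2.resize(a,(400,400),interpolation=2),cv2.resize(b,(400,400),interpolation=2)]))
o=ctrl.get_obs();print(o["contact_force"],o["tool_pos"],o["tool_rot"],o["q"],o["opening"])
p=[.561,.0865,-.0058];b=1.2195
e=np.array([.062*np.cos(b),.062*np.sin(b),.197])
P=lambda X:[np.round((proj(ctrl.get_calibration(n),np.asarray(X))-k)*3.333).tolist() for n,k in(("side",[290,200]),("scene",[260,200]))]
for h in(0,.1,.2):print(h,P(hook(p,h)))
print("ends",P(vise(p,e)),P(vise(p,e*[-1,-1,1])),"top",P(vise(p,[0,0,.213])),"pin",P(vise(p,[0,-.088,.066])))
print("T ends for b", [(bb,P(vise(p,[.062*np.cos(bb),.062*np.sin(bb),.197])),P(vise(p,[-.062*np.cos(bb),-.062*np.sin(bb),.197]))) for bb in(1.0,1.4)])
E
```

```text
[-0.63017186  0.11552092 -0.71002257] [ 0.50020769 -0.08994474  0.33313901] [ 1.79032001 -2.58082898 -0.00453318] [-3.25131428e-01 -2.67730233e-01  1.74215718e+00  1.26051066e-03
  1.66982976e+00 -3.10877475e+00] 0.062485248763014214
0 [[188.0, 302.0], [256.0, 59.0]]
0.1 [[189.0, 315.0], [262.0, 55.0]]
0.2 [[190.0, 328.0], [267.0, 52.0]]
ends [[206.0, 52.0], [99.0, 111.0]] [[146.0, 132.0], [239.0, 45.0]] top [[178.0, 66.0], [170.0, 63.0]] pin [[184.0, 353.0], [236.0, 115.0]]
T ends for b [(1.0, [[226.0, 55.0], [92.0, 98.0]], [[125.0, 128.0], [247.0, 57.0]]), (1.4, [[188.0, 51.0], [108.0, 120.0]], [[166.0, 134.0], [230.0, 36.0]])]
```

View pics/p6.png

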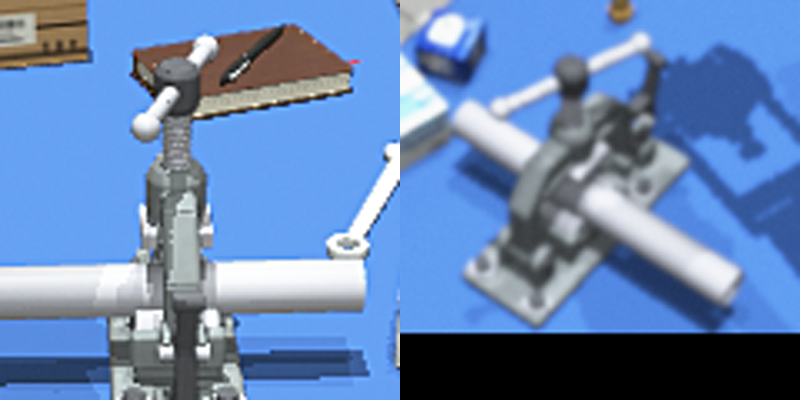

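The last view shows the hook roll at (187,298) in the side half and (255,62) in the scene half, against (188,302) and (256,59) predicted for home. So the hook is home. The T-bar matches 1.22 rad and the head top is about 2 mm above nominal. Next I grip the head from above.

Call:
{"name": "jog_arm", "arguments": {"deltas": [[-1, [0.03, 0.09, -0.02], [0, 0, 0]], [-1, [0.06, 0.18, -0.04], [0, 0, 0]], [-1, [0.09, 0.27, -0.06], [0, 0, 0]], [-1, [0.12, 0.36, -0.08], [0, 0, 0]], [-1, [0.1525, 0.441, -0.08], [0, 0, 0]], [-1, [0.1525, 0.441, -0.08], [0, 0, 0]], [-1, [0.1525, 0.441, -0.1], [0, 0, 0]], [-1, [0.1525, 0.441, -0.18], [0, 0, 0]], [-1, [0.1525, 0.441, -0.26], [0, 0, 0]], [-1, [0.1525, 0.441, -0.33], [0, 0, 0]], [-1, [0.1525, 0.441, -0.37], [0, 0, 0]], [-1, [0.1525, 0.441, -0.37], [0, 0, 0]]]}}

```text
t: 15.53
tool_pos: [0.5578, 0.0845, 0.1802]
tool_rot: [1.781, -2.577, -0.009]
contact_force: [-0.3, 0.4, -0.8]
opening: 0.0854
grip_force: 0.0
```

Call:
{"name": "jog_arm", "arguments": {"deltas": [[1, [0, 0, 0], [0, 0, 0]], [1, [0, 0, 0], [0, 0, 0]], [1, [0, 0, 0], [0, 0, 0]], [1, [0, 0, 0], [0, 0, 0]], [1, [0, 0, 0], [0, 0, 0]], [1, [0, 0, 0], [0, 0, 0]]], "squeeze": 60}}

```text
t: 16.03
tool_pos: [0.5612, 0.0862, 0.1887]
tool_rot: [1.79, -2.581, -0.002]
contact_force: [-6.1, 1.1, 6.6]
opening: 0.0258
grip_force: 59.0
```

Call:
{"name": "jog_arm", "arguments": {"deltas": [[1, [0, 0, -0.0006], [0, 0, -0.039]], [1, [0, 0, -0.0012], [0, 0, -0.078]], [1, [0, 0, -0.0018], [0, 0, -0.117]], [1, [0, 0, -0.0024], [0, 0, -0.156]], [1, [0, 0, -0.003], [0, 0, -0.195]], [1, [0, 0, -0.0036], [0, 0, -0.234]], [1, [0, 0, -0.0042], [0, 0, -0.273]], [1, [0, 0, -0.0048], [0, 0, -0.312]], [1, [0, 0, -0.0054], [0, 0, -0.351]], [1, [0, 0, -0.006], [0, 0, -0.39]], [1, [0, 0, -0.0066], [0, 0, -0.429]], [1, [0, 0, -0.0072], [0, 0, -0.468]]], "squeeze": 80}}

```text
t: 17.03
tool_pos: [0.5602, 0.0875, 0.186]
tool_rot: [-0.41, -3.111, -0.004]
contact_force: [-9.1, 6.1, 9.8]
opening: 0.025
grip_force: 78.5
```

```bash
cat > st.py <<'E'
from station import ctrl
import numpy as np
from scipy.spatial.transform import Rotation as R
o=ctrl.get_obs()
y=R.from_rotvec(o["tool_rot"]).as_matrix()[:,1]
print("t",o["t"],"F",np.round(o["contact_force"],1),"T",np.round(o["wrist_torque"],2),"q6",round(o["q"][5],2),"yaw",round(np.arctan2(y[1],y[0]),3),"pos",np.round(o["tool_pos"],4),o["opening"],"eff6",o["effort"][5])
E
python3 st.py
```

```text
t 17.0333 F [-9.1  6.1  9.8] T [0.74 1.68 0.18] q6 -1.29 yaw 1.309 pos [0.5602 0.0875 0.186 ] 0.025024402862599826 eff6 -1.0169217735528946
```

Resisting torque of 0.18 Nm matches free turning (3 N × 62 mm). I continue.

Call:
{"name": "jog_arm", "arguments": {"deltas": [[1, [-0.002, 0.001, -0.0006], [0, 0, -0.039]], [1, [-0.004, 0.002, -0.0012], [0, 0, -0.078]], [1, [-0.004, 0.003, -0.0018], [0, 0, -0.117]], [1, [-0.004, 0.003, -0.0024], [0, 0, -0.156]], [1, [-0.004, 0.003, -0.003], [0, 0, -0.195]], [1, [-0.004, 0.003, -0.0036], [0, 0, -0.234]], [1, [-0.004, 0.003, -0.0042], [0, 0, -0.273]], [1, [-0.004, 0.003, -0.0048], [0, 0, -0.312]], [1, [-0.004, 0.003, -0.0054], [0, 0, -0.351]], [1, [-0.004, 0.003, -0.006], [0, 0, -0.39]], [1, [-0.004, 0.003, -0.0066], [0, 0, -0.429]], [1, [-0.004, 0.003, -0.0072], [0, 0, -0.468]]]}}

```text
t: 18.03
tool_pos: [0.5608, 0.0891, 0.1832]
tool_rot: [-2.392, -2.034, -0.008]
contact_force: [-0.1, 6.5, 5.7]
opening: 0.0249
grip_force: 78.2
```

```bash
python3 st.py
```

```text
t 18.0333 F [-0.1  6.5  5.7] T [1.12 0.36 0.21] q6 0.19 yaw -0.162 pos [0.5608 0.0891 0.1832] 0.02490738704023583 eff6 -1.0172266513109207
```

Call:
{"name": "jog_arm", "arguments": {"deltas": [[1, [0, 0.002, -0.0006], [0, 0, -0.039]], [1, [0, 0.003, -0.0012], [0, 0, -0.078]], [1, [0, 0.003, -0.0018], [0, 0, -0.117]], [1, [0, 0.003, -0.0024], [0, 0, -0.156]], [1, [0, 0.003, -0.003], [0, 0, -0.195]], [1, [0, 0.003, -0.0036], [0, 0, -0.234]], [1, [0, 0.003, -0.0042], [0, 0, -0.273]], [1, [0, 0.003, -0.0048], [0, 0, -0.312]], [1, [0, 0.003, -0.0054], [0, 0, -0.351]], [1, [0, 0.003, -0.006], [0, 0, -0.39]], [1, [0, 0.003, -0.0066], [0, 0, -0.429]], [1, [0, 0.003, -0.0072], [0, 0, -0.468]]]}}

```text
t: 19.03
tool_pos: [0.5623, 0.0883, 0.1805]
tool_rot: [-3.139, 0.097, -0.011]
contact_force: [4.0, 0.2, 2.7]
opening: 0.025
grip_force: 78.4
```

```bash
python3 st.py
```

```text
t 19.0333 F [4.  0.2 2.7] T [ 0.09 -0.58  0.22] q6 1.66 yaw -1.633 pos [0.5623 0.0883 0.1805] 0.024963380146924313 eff6 -1.0118364170193672
```

Call:
{"name": "jog_arm", "arguments": {"deltas": [[1, [0, 0, -0.0006], [0, 0, -0.039]], [1, [0, 0, -0.0012], [0, 0, -0.078]], [1, [0, 0, -0.0018], [0, 0, -0.117]], [1, [0, 0, -0.0024], [0, 0, -0.156]], [1, [0, 0, -0.003], [0, 0, -0.195]], [1, [0, 0, -0.0036], [0, 0, -0.234]], [1, [0, 0, -0.0042], [0, 0, -0.273]], [1, [0, 0, -0.0048], [0, 0, -0.312]], [1, [0, 0, -0.0054], [0, 0, -0.351]], [1, [0, 0, -0.006], [0, 0, -0.39]], [1, [0, 0, -0.006], [0, 0, -0.39]]]}}

```text
t: 19.95
tool_pos: [0.5616, 0.0869, 0.178]
tool_rot: [-2.515, 1.881, -0.008]
contact_force: [0.6, -4.6, 5.8]
opening: 0.0251
grip_force: 78.9
```

```bash
python3 st.py
```

```text
t 19.95 F [ 0.6 -4.6  5.8] T [-0.79 -0.16 -0.2 ] q6 2.88 yaw -2.855 pos [0.5616 0.0869 0.178 ] 0.025097146878839276 eff6 0.6528095528483391
```

Call:
{"name": "jog_arm", "arguments": {"deltas": [[-1, [0, 0, 0], [0, 0, 0]], [-1, [0, 0, 0], [0, 0, 0]], [-1, [0, 0, 0.03], [0, 0, 0]], [-1, [0, 0, 0.1], [0, 0, 0]], [-1, [0, 0, 0.11], [0, 0, 0]], [-1, [0, 0, 0.11], [0, 0, 0.039]], [-1, [0, 0, 0.11], [0, 0, 0.078]], [-1, [0, 0, 0.11], [0, 0, 0.117]], [-1, [0, 0, 0.11], [0, 0, 0.156]], [-1, [0, 0, 0.11], [0, 0, 0.195]], [-1, [0, 0, 0.11], [0, 0, 0.234]], [-1, [0, 0, 0.11], [0, 0, 0.273]]]}}

```text
t: 20.95
tool_pos: [0.5599, 0.0884, 0.2196]
tool_rot: [-3.073, 0.65, 0.0]
contact_force: [-1.4, 0.8, -0.2]
opening: 0.0853
grip_force: 0.0
```

Call:
{"name": "jog_arm", "arguments": {"deltas": [[-1, [0, 0, 0], [0, 0, 0.039]], [-1, [0, 0, 0], [0, 0, 0.078]], [-1, [0, 0, 0], [0, 0, 0.117]], [-1, [0, 0, 0], [0, 0, 0.156]], [-1, [0, 0, 0], [0, 0, 0.195]], [-1, [0, 0, 0], [0, 0, 0.234]], [-1, [0, 0, 0], [0, 0, 0.273]], [-1, [0, 0, 0], [0, 0, 0.312]], [-1, [0, 0, 0], [0, 0, 0.351]], [-1, [0, 0, 0], [0, 0, 0.39]], [-1, [0, 0, 0], [0, 0, 0.429]], [-1, [0, 0, 0], [0, 0, 0.468]]]}}

```text
t: 21.95
tool_pos: [0.5599, 0.0884, 0.2196]
tool_rot: [-2.715, -1.579, -0.0]
contact_force: [0.9, 0.3, 0.8]
opening: 0.0853
grip_force: 0.0
```

Call:
{"name": "jog_arm", "arguments": {"deltas": [[-1, [0, 0, 0], [0, 0, 0.039]], [-1, [0, 0, 0], [0, 0, 0.078]], [-1, [0, 0, 0], [0, 0, 0.117]], [-1, [0, 0, 0], [0, 0, 0.156]], [-1, [0, 0, 0], [0, 0, 0.195]], [-1, [0, 0, 0], [0, 0, 0.234]], [-1, [0, 0, 0], [0, 0, 0.259]], [-1, [0, 0, 0], [0, 0, 0.259]]]}}

```text
t: 22.62
tool_pos: [0.5599, 0.0884, 0.2196]
tool_rot: [-1.875, -2.52, -0.001]
contact_force: [-0.5, -1.0, 0.6]
opening: 0.0855
grip_force: 0.0
```

```bash
python3 st.py
```

```text
t 22.6167 F [-0.5 -1.   0.6] T [-0.04 -0.01 -0.01] q6 -0.27 yaw 0.291 pos [0.5599 0.0884 0.2196] 0.08546521245248355 eff6 -0.5887922644615173
```

Call:
{"name": "jog_arm", "arguments": {"deltas": [[-1, [0.002, -0.002, -0.05], [0, 0, 0]], [-1, [0.002, -0.002, -0.1], [0, 0, 0]], [-1, [0.002, -0.002, -0.11], [0, 0, 0]], [-1, [0.002, -0.002, -0.11], [0, 0, 0]], [1, [0.002, -0.002, -0.11], [0, 0, 0]], [1, [0.002, -0.002, -0.11], [0, 0, 0]], [1, [0.002, -0.002, -0.11], [0, 0, 0]], [1, [0.002, -0.002, -0.11], [0, 0, 0]], [1, [0.002, -0.002, -0.11], [0, 0, 0]], [1, [0.002, -0.002, -0.11], [0, 0, 0]]], "squeeze": 100}}

```text
t: 23.45
tool_pos: [0.5613, 0.0873, 0.1769]
tool_rot: [1.878, 2.517, 0.001]
contact_force: [-1.7, 0.1, 4.5]
opening: 0.0245
grip_force: 98.3
```

Call:
{"name": "jog_arm", "arguments": {"deltas": [[1, [0, 0, -0.0006], [0, 0, -0.039]], [1, [0, 0, -0.0012], [0, 0, -0.078]], [1, [0, 0, -0.0018], [0, 0, -0.117]], [1, [0, 0, -0.0024], [0, 0, -0.156]], [1, [0, 0, -0.003], [0, 0, -0.195]], [1, [0, 0, -0.0036], [0, 0, -0.234]], [1, [0, 0, -0.0042], [0, 0, -0.273]], [1, [0, 0, -0.0048], [0, 0, -0.312]], [1, [0, 0, -0.0054], [0, 0, -0.351]], [1, [0, 0, -0.006], [0, 0, -0.39]], [1, [0, 0, -0.0066], [0, 0, -0.429]], [1, [0, 0, -0.0072], [0, 0, -0.468]]]}}

```text
t: 24.45
tool_pos: [0.5607, 0.0876, 0.1741]
tool_rot: [-3.083, -0.6, 0.0]
contact_force: [-4.0, 0.4, 6.3]
opening: 0.0247
grip_force: 98.5
```

```bash
python3 st.py
```

```text
t 24.45 F [-4.   0.4  6.3] T [0.18 0.7  0.14] q6 1.21 yaw -1.187 pos [0.5607 0.0876 0.1741] 0.02467644790012008 eff6 -1.0175399109721184
```

Call:
{"name": "jog_arm", "arguments": {"deltas": [[1, [0, 0, -0.0006], [0, 0, -0.039]], [1, [0, 0, -0.0012], [0, 0, -0.078]], [1, [0, 0, -0.0018], [0, 0, -0.117]], [1, [0, 0, -0.0024], [0, 0, -0.156]], [1, [0, 0, -0.003], [0, 0, -0.195]], [1, [0, 0, -0.0036], [0, 0, -0.234]], [1, [0, 0, -0.0042], [0, 0, -0.273]], [1, [0, 0, -0.0048], [0, 0, -0.312]], [1, [0, 0, -0.0054], [0, 0, -0.351]], [1, [0, 0, -0.006], [0, 0, -0.39]], [1, [0, 0, -0.0066], [0, 0, -0.429]], [1, [0, 0, -0.0072], [0, 0, -0.468]]]}}

```text
t: 25.45
tool_pos: [0.5608, 0.0883, 0.1713]
tool_rot: [-2.688, 1.622, 0.001]
contact_force: [-3.6, 1.6, 5.3]
opening: 0.0245
grip_force: 98.4
```

```bash
python3 st.py
```

```text
t 25.45 F [-3.6  1.6  5.3] T [0.48 0.61 0.18] q6 2.68 yaw -2.657 pos [0.5608 0.0883 0.1713] 0.024469493091494016 eff6 -1.0192280262708664
```

Call:
{"name": "jog_arm", "arguments": {"deltas": [[-1, [0, 0, 0], [0, 0, 0]], [-1, [0, 0, 0], [0, 0, 0]], [-1, [0, 0, 0.03], [0, 0, 0]], [-1, [0, 0, 0.1], [0, 0, 0]], [-1, [0, 0, 0.11], [0, 0, 0]], [-1, [0, 0, 0.11], [0, 0, 0.039]], [-1, [0, 0, 0.11], [0, 0, 0.078]], [-1, [0, 0, 0.11], [0, 0, 0.117]], [-1, [0, 0, 0.11], [0, 0, 0.156]], [-1, [0, 0, 0.11], [0, 0, 0.195]], [-1, [0, 0, 0.11], [0, 0, 0.234]], [-1, [0, 0, 0.11], [0, 0, 0.273]]]}}

```text
t: 26.45
tool_pos: [0.561, 0.0871, 0.2142]
tool_rot: [3.123, -0.338, 0.001]
contact_force: [-0.1, -1.3, 0.4]
opening: 0.0855
grip_force: 0.0
```

Call:
{"name": "jog_arm", "arguments": {"deltas": [[-1, [0, 0, 0], [0, 0, 0.039]], [-1, [0, 0, 0], [0, 0, 0.078]], [-1, [0, 0, 0], [0, 0, 0.117]], [-1, [0, 0, 0], [0, 0, 0.156]], [-1, [0, 0, 0], [0, 0, 0.195]], [-1, [0, 0, 0], [0, 0, 0.234]], [-1, [0, 0, 0], [0, 0, 0.273]], [-1, [0, 0, 0], [0, 0, 0.312]], [-1, [0, 0, 0], [0, 0, 0.351]], [-1, [0, 0, 0], [0, 0, 0.39]], [-1, [0, 0, 0], [0, 0, 0.429]], [-1, [0, 0, 0], [0, 0, 0.468]]]}}

```text
t: 27.45
tool_pos: [0.561, 0.0871, 0.2142]
tool_rot: [2.543, 1.844, 0.001]
contact_force: [0.2, -0.6, -0.0]
opening: 0.0852
grip_force: 0.0
```

Call:
{"name": "jog_arm", "arguments": {"deltas": [[-1, [0, 0, 0], [0, 0, 0.039]], [-1, [0, 0, 0], [0, 0, 0.078]], [-1, [0, 0, 0], [0, 0, 0.117]], [-1, [0, 0, 0], [0, 0, 0.156]], [-1, [0, 0, 0], [0, 0, 0.195]], [-1, [0, 0, 0], [0, 0, 0.234]], [-1, [0, 0, 0], [0, 0, 0.259]], [-1, [0, 0, 0], [0, 0, 0.259]]]}}

```text
t: 28.12
tool_pos: [0.561, 0.0871, 0.2141]
tool_rot: [1.613, 2.695, 0.0]
contact_force: [0.1, -0.2, 0.3]
opening: 0.0854
grip_force: 0.0
```

Call:
{"name": "jog_arm", "arguments": {"deltas": [[-1, [0, 0, -0.05], [0, 0, 0]], [-1, [0, 0, -0.1], [0, 0, 0]], [-1, [0, 0, -0.11], [0, 0, 0]], [-1, [0, 0, -0.11], [0, 0, 0]], [1, [0, 0, -0.11], [0, 0, 0]], [1, [0, 0, -0.11], [0, 0, 0]], [1, [0, 0, -0.11], [0, 0, 0]], [1, [0, 0, -0.11], [0, 0, 0]], [1, [0, 0, -0.11], [0, 0, 0]], [1, [0, 0, -0.11], [0, 0, 0]]], "squeeze": 110}}

```text
t: 28.95
tool_pos: [0.5614, 0.0873, 0.1712]
tool_rot: [1.615, 2.693, 0.002]
contact_force: [-1.1, -0.1, 4.2]
opening: 0.024
grip_force: 108.1
```

```bash
python3 st.py
```

```text
t 28.95 F [-1.1 -0.1  4.2] T [ 0.05  0.15 -0.02] q6 -0.47 yaw 0.49 pos [0.5614 0.0873 0.1712] 0.023983176222743034 eff6 -0.00588123919442296
```

Call:
{"name": "jog_arm", "arguments": {"deltas": [[1, [0, 0, -0.0006], [0, 0, -0.039]], [1, [0, 0, -0.0012], [0, 0, -0.078]], [1, [0, 0, -0.0018], [0, 0, -0.117]], [1, [0, 0, -0.0024], [0, 0, -0.156]], [1, [0, 0, -0.003], [0, 0, -0.195]], [1, [0, 0, -0.0036], [0, 0, -0.234]], [1, [0, 0, -0.0042], [0, 0, -0.273]], [1, [0, 0, -0.0048], [0, 0, -0.312]]]}}

```text
t: 29.62
tool_pos: [0.5609, 0.0874, 0.1693]
tool_rot: [2.698, 1.609, 0.0]
contact_force: [-3.4, 0.0, 6.6]
opening: 0.0247
grip_force: 108.2
```

```bash
python3 st.py
```

```text
t 29.6167 F [-3.4  0.   6.6] T [0.   0.56 0.15] q6 0.52 yaw -0.495 pos [0.5609 0.0874 0.1693] 0.02466220509265436 eff6 -1.016330011188984
```

Call:
{"name": "jog_arm", "arguments": {"deltas": [[1, [0, 0, -0.0006], [0, 0, -0.039]], [1, [0, 0, -0.0012], [0, 0, -0.078]], [1, [0, 0, -0.0018], [0, 0, -0.117]], [1, [0, 0, -0.0024], [0, 0, -0.156]]]}}

```text
t: 29.95
tool_pos: [0.5607, 0.0875, 0.1683]
tool_rot: [-3.008, -0.906, 0.0]
contact_force: [-4.6, 0.7, 6.0]
opening: 0.0243
grip_force: 108.2
```

```bash
python3 st.py
```

```text
t 29.95 F [-4.6  0.7  6. ] T [0.05 0.69 0.16] q6 1.01 yaw -0.985 pos [0.5607 0.0875 0.1683] 0.024294917995087515 eff6 -1.0170982405543327
```

Call:
{"name": "jog_arm", "arguments": {"deltas": [[1, [0, 0, -0.0006], [0, 0, -0.03]], [1, [0, 0, -0.0012], [0, 0, -0.06]], [1, [0, 0, -0.0018], [0, 0, -0.09]], [1, [0, 0, -0.0022], [0, 0, -0.12]]]}}

```text
t: 30.28
tool_pos: [0.5606, 0.0877, 0.1676]
tool_rot: [-3.124, -0.329, 0.0]
contact_force: [-4.9, 0.7, 6.6]
opening: 0.0246
grip_force: 108.3
```

```bash
python3 st.py
```

```text
t 30.2833 F [-4.9  0.7  6.6] T [0.17 0.76 0.19] q6 1.38 yaw -1.361 pos [0.5606 0.0877 0.1676] 0.02459430157075918 eff6 -0.7461065612733364
```

Call:
{"name": "jog_arm", "arguments": {"deltas": [[1, [0, 0, -0.0006], [0, 0, -0.03]], [1, [0, 0, -0.0012], [0, 0, -0.06]], [1, [0, 0, -0.0018], [0, 0, -0.09]], [1, [0, 0, -0.0022], [0, 0, -0.12]]]}}

```text
t: 30.62
tool_pos: [0.5606, 0.0879, 0.1669]
tool_rot: [-3.13, 0.262, 0.001]
contact_force: [-5.6, 2.3, 7.8]
opening: 0.024
grip_force: 108.4
```

```bash
python3 st.py
```

```text
t 30.6167 F [-5.6  2.3  7.8] T [0.23 0.82 0.16] q6 1.76 yaw -1.738 pos [0.5606 0.0879 0.1669] 0.023964298448349027 eff6 -0.7478665374219418
```

Call:
{"name": "jog_arm", "arguments": {"deltas": [[1, [0, 0, -0.0006], [0, 0, -0.025]], [1, [0, 0, -0.0012], [0, 0, -0.05]], [1, [0, 0, -0.0016], [0, 0, -0.075]], [1, [0, 0, -0.002], [0, 0, -0.1]]]}}

```text
t: 30.95
tool_pos: [0.5607, 0.0881, 0.1663]
tool_rot: [-3.05, 0.747, 0.001]
contact_force: [-4.9, 1.9, 8.6]
opening: 0.0242
grip_force: 108.5
```

```bash
python3 st.py
```

```text
t 30.95 F [-4.9  1.9  8.6] T [0.29 0.91 0.18] q6 2.08 yaw -2.051 pos [0.5607 0.0881 0.1663] 0.024214384930797615 eff6 -0.5985493585467339
```

Call:
{"name": "jog_arm", "arguments": {"deltas": [[1, [0, 0, -0.0006], [0, 0, -0.025]], [1, [0, 0, -0.0012], [0, 0, -0.05]], [1, [0, 0, -0.0016], [0, 0, -0.075]], [1, [0, 0, -0.002], [0, 0, -0.1]]]}}

```text
t: 31.28
tool_pos: [0.5608, 0.0882, 0.1657]
tool_rot: [-2.896, 1.215, 0.001]
contact_force: [-4.3, 2.9, 8.8]
opening: 0.0241
grip_force: 108.5
```

```bash
python3 st.py
```

```text
t 31.2833 F [-4.3  2.9  8.8] T [0.36 0.98 0.19] q6 2.39 yaw -2.365 pos [0.5608 0.0882 0.1657] 0.024095728661571315 eff6 -0.6005663797259331
```

Call:
{"name": "jog_arm", "arguments": {"deltas": [[1, [0, 0, -0.0006], [0, 0, -0.025]], [1, [0, 0, -0.0012], [0, 0, -0.05]], [1, [0, 0, -0.0016], [0, 0, -0.075]], [1, [0, 0, -0.002], [0, 0, -0.1]]]}}

```text
t: 31.62
tool_pos: [0.5609, 0.0883, 0.1651]
tool_rot: [-2.67, 1.653, 0.001]
contact_force: [-4.7, 2.8, 9.0]
opening: 0.0245
grip_force: 108.6
```

```bash
python3 st.py
```

```text
t 31.6167 F [-4.7  2.8  9. ] T [0.43 0.93 0.17] q6 2.7 yaw -2.68 pos [0.5609 0.0883 0.1651] 0.02446972969615073 eff6 -0.6024614721536636
```

Call:
{"name": "jog_arm", "arguments": {"deltas": [[1, [0, 0, -0.0004], [0, 0, -0.02]], [1, [0, 0, -0.0008], [0, 0, -0.04]], [1, [0, 0, -0.0012], [0, 0, -0.06]], [1, [0, 0, -0.0015], [0, 0, -0.08]]]}}

```text
t: 31.95
tool_pos: [0.561, 0.0884, 0.1646]
tool_rot: [-2.442, 1.973, 0.001]
contact_force: [-4.0, 2.8, 8.8]
opening: 0.0243
grip_force: 108.6
```

```bash
python3 st.py
```

```text
t 31.95 F [-4.   2.8  8.8] T [0.54 0.97 0.19] q6 2.95 yaw -2.93 pos [0.561  0.0884 0.1646] 0.024269872349716396 eff6 -0.4519752413034439
```

Free-turning torque still, after about 687°. Regrasp once more.

Call:
{"name": "jog_arm", "arguments": {"deltas": [[-1, [0, 0, 0], [0, 0, 0]], [-1, [0, 0, 0], [0, 0, 0]], [-1, [0, 0, 0.03], [0, 0, 0]], [-1, [0, 0, 0.1], [0, 0, 0]], [-1, [0, 0, 0.11], [0, 0, 0]], [-1, [0, 0, 0.11], [0, 0, 0.039]], [-1, [0, 0, 0.11], [0, 0, 0.078]], [-1, [0, 0, 0.11], [0, 0, 0.117]], [-1, [0, 0, 0.11], [0, 0, 0.156]], [-1, [0, 0, 0.11], [0, 0, 0.195]], [-1, [0, 0, 0.11], [0, 0, 0.234]], [-1, [0, 0, 0.11], [0, 0, 0.273]]]}}

```text
t: 32.95
tool_pos: [0.5609, 0.0871, 0.2063]
tool_rot: [3.047, -0.767, 0.001]
contact_force: [0.1, -0.3, 1.3]
opening: 0.0851
grip_force: 0.0
```

Call:
{"name": "jog_arm", "arguments": {"deltas": [[-1, [0, 0, 0], [0, 0, 0.039]], [-1, [0, 0, 0], [0, 0, 0.078]], [-1, [0, 0, 0], [0, 0, 0.117]], [-1, [0, 0, 0], [0, 0, 0.156]], [-1, [0, 0, 0], [0, 0, 0.195]], [-1, [0, 0, 0], [0, 0, 0.234]], [-1, [0, 0, 0], [0, 0, 0.273]], [-1, [0, 0, 0], [0, 0, 0.312]], [-1, [0, 0, 0], [0, 0, 0.351]], [-1, [0, 0, 0], [0, 0, 0.39]], [-1, [0, 0, 0], [0, 0, 0.429]], [-1, [0, 0, 0], [0, 0, 0.468]]]}}

```text
t: 33.95
tool_pos: [0.5609, 0.0871, 0.2064]
tool_rot: [2.774, 1.474, 0.001]
contact_force: [0.1, 0.4, 0.6]
opening: 0.0853
grip_force: 0.0
```

Call:
{"name": "jog_arm", "arguments": {"deltas": [[-1, [0, 0, 0], [0, 0, 0.039]], [-1, [0, 0, 0], [0, 0, 0.078]], [-1, [0, 0, 0], [0, 0, 0.117]], [-1, [0, 0, 0], [0, 0, 0.156]], [-1, [0, 0, 0], [0, 0, 0.195]], [-1, [0, 0, 0], [0, 0, 0.234]], [-1, [0, 0, 0], [0, 0, 0.259]], [-1, [0, 0, 0], [0, 0, 0.259]]]}}

```text
t: 34.62
tool_pos: [0.5609, 0.0871, 0.2063]
tool_rot: [1.97, 2.447, 0.0]
contact_force: [0.4, -0.2, -0.4]
opening: 0.0853
grip_force: 0.0
```

Call:
{"name": "jog_arm", "arguments": {"deltas": [[-1, [0, 0, -0.05], [0, 0, 0]], [-1, [0, 0, -0.1], [0, 0, 0]], [-1, [0, 0, -0.11], [0, 0, 0]], [-1, [0, 0, -0.11], [0, 0, 0]], [1, [0, 0, -0.11], [0, 0, 0]], [1, [0, 0, -0.11], [0, 0, 0]], [1, [0, 0, -0.11], [0, 0, 0]], [1, [0, 0, -0.11], [0, 0, 0]], [1, [0, 0, -0.11], [0, 0, 0]], [1, [0, 0, -0.11], [0, 0, 0]]], "squeeze": 110}}

```text
t: 35.45
tool_pos: [0.5612, 0.0873, 0.1635]
tool_rot: [1.971, 2.445, 0.001]
contact_force: [-1.3, -0.9, 4.3]
opening: 0.0248
grip_force: 108.0
```

```bash
python3 st.py
```

```text
t 35.45 F [-1.3 -0.9  4.3] T [-0.    0.35  0.01] q6 -0.19 yaw 0.214 pos [0.5612 0.0873 0.1635] 0.024788854556123802 eff6 -0.001256106661458034
```

Call:
{"name": "jog_arm", "arguments": {"deltas": [[1, [0, 0, -0.0004], [0, 0, -0.02]], [1, [0, 0, -0.0008], [0, 0, -0.04]], [1, [0, 0, -0.0012], [0, 0, -0.06]], [1, [0, 0, -0.0015], [0, 0, -0.08]]]}}

```text
t: 35.78
tool_pos: [0.5611, 0.0873, 0.1631]
tool_rot: [2.265, 2.176, 0.001]
contact_force: [-3.2, -1.3, 6.2]
opening: 0.0245
grip_force: 108.1
```

```bash
python3 st.py
```

```text
t 35.7833 F [-3.2 -1.3  6.2] T [-0.03  0.47  0.18] q6 0.06 yaw -0.04 pos [0.5611 0.0873 0.1631] 0.02447358221804728 eff6 -0.42761659249663353
```

Call:
{"name": "jog_arm", "arguments": {"deltas": [[1, [0, 0, -0.0004], [0, 0, -0.02]], [1, [0, 0, -0.0008], [0, 0, -0.04]], [1, [0, 0, -0.0012], [0, 0, -0.06]], [1, [0, 0, -0.0015], [0, 0, -0.08]]]}}

```text
t: 36.12
tool_pos: [0.561, 0.0876, 0.163]
tool_rot: [-2.52, -1.875, -0.001]
contact_force: [-4.1, 1.5, 7.2]
opening: 0.0245
grip_force: 108.3
```

```bash
python3 st.py
```

```text
t 36.1167 F [-4.1  1.5  7.2] T [0.17 0.74 0.21] q6 0.31 yaw -0.291 pos [0.561  0.0876 0.163 ] 0.02450774309472813 eff6 -0.3969256114214659
```

Call:
{"name": "jog_arm", "arguments": {"deltas": [[1, [0, 0, -0.0003], [0, 0, -0.015]], [1, [0, 0, -0.0006], [0, 0, -0.03]], [1, [0, 0, -0.0006], [0, 0, -0.04]]]}}

```text
t: 36.37
tool_pos: [0.561, 0.0879, 0.1629]
tool_rot: [-2.632, -1.715, -0.002]
contact_force: [-4.4, 1.9, 8.2]
opening: 0.0244
grip_force: 108.4
```

```bash
python3 st.py
```

```text
t 36.3667 F [-4.4  1.9  8.2] T [0.15 0.81 0.24] q6 0.44 yaw -0.416 pos [0.561  0.0879 0.1629] 0.024357565692224258 eff6 0.013993498287163675
```

Call:
{"name": "jog_arm", "arguments": {"deltas": [[1, [0, 0, -0.0003], [0, 0, -0.015]], [1, [0, 0, -0.0006], [0, 0, -0.03]], [1, [0, 0, -0.0006], [0, 0, -0.04]]]}}

```text
t: 36.62
tool_pos: [0.561, 0.0881, 0.1629]
tool_rot: [-2.734, -1.546, -0.002]
contact_force: [-4.5, 3.0, 9.2]
opening: 0.0247
grip_force: 108.5
```

```bash
python3 st.py
```

```text
t 36.6167 F [-4.5  3.   9.2] T [0.29 0.87 0.23] q6 0.57 yaw -0.541 pos [0.561  0.0881 0.1629] 0.024657897891541058 eff6 0.023656245321035385
```

```bash
python3 - <<'E'
from station import ctrl
import cv2
from geo import *
p=[.561,.0865,-.0058]
I={n:ctrl.get_image(n).astype(float) for n in("scene","side")}
for z in (.1755,.1775):
  out=[]
  for d in range(0,180,10):
    b=np.radians(d)
    r=[]
    for s in(1,-1):
      for n in I:
        u,v=np.round(proj(ctrl.get_calibration(n),vise(p,[s*.062*np.cos(b),s*.062*np.sin(b),z]))).astype(int)
        px=I[n][v-1:v+2,u-1:u+2].mean((0,1)); r.append(int(px.min()))
    out.append((d,r))
  print(z,out)
E
```

```text
0.1755 [(0, [95, 104, 66, 104]), (10, [95, 104, 84, 104]), (20, [95, 85, 101, 104]), (30, [95, 152, 57, 104]), (40, [95, 159, 63, 104]), (50, [124, 110, 72, 124]), (60, [139, 36, 128, 142]), (70, [195, 33, 106, 89]), (80, [163, 47, 96, 97]), (90, [163, 73, 96, 105]), (100, [121, 24, 89, 93]), (110, [81, 63, 34, 104]), (120, [69, 105, 32, 104]), (130, [75, 104, 17, 104]), (140, [63, 104, 19, 104]), (150, [81, 104, 36, 104]), (160, [75, 104, 95, 104]), (170, [56, 104, 95, 104])]
0.1775 [(0, [95, 104, 66, 104]), (10, [95, 103, 111, 104]), (20, [95, 122, 101, 104]), (30, [95, 169, 57, 104]), (40, [95, 127, 63, 104]), (50, [124, 75, 88, 126]), (60, [146, 32, 127, 157]), (70, [177, 33, 96, 94]), (80, [163, 45, 96, 99]), (90, [163, 73, 96, 111]), (100, [137, 27, 86, 98]), (110, [81, 44, 34, 104]), (120, [70, 105, 23, 104]), (130, [65, 104, 18, 104]), (140, [63, 104, 20, 104]), (150, [81, 104, 29, 104]), (160, [64, 104, 95, 104]), (170, [57, 104, 95, 104])]
```

The bar sits at about 60°, as the tool yaw predicts, so nothing has slipped. The head has stopped sinking, so the jaw is on the pipe and is taking up slack. I continue in small steps without lowering.

Call:
{"name": "jog_arm", "arguments": {"deltas": [[1, [0, 0, 0.001], [0, 0, -0.015]], [1, [0, 0, 0.001], [0, 0, -0.03]], [1, [0, 0, 0.001], [0, 0, -0.04]], [1, [0, 0, 0.001], [0, 0, -0.04]]]}}

```text
t: 37.05
tool_pos: [0.561, 0.0884, 0.1629]
tool_rot: [-2.824, -1.373, -0.003]
contact_force: [-4.0, 3.9, 8.1]
opening: 0.0246
grip_force: 108.3
```

```bash
python3 st.py
```

```text
t 37.05 F [-4.   3.9  8.1] T [0.36 0.74 0.14] q6 0.69 yaw -0.666 pos [0.561  0.0884 0.1629] 0.02463289990537758 eff6 0.31224533915519714
```

Call:
{"name": "jog_arm", "arguments": {"deltas": [[1, [0, 0, 0], [0, 0, -0.015]], [1, [0, 0, 0], [0, 0, -0.03]], [1, [0, 0, 0], [0, 0, -0.045]], [1, [0, 0, 0], [0, 0, -0.06]]]}}

```text
t: 37.38
tool_pos: [0.5609, 0.0885, 0.1628]
tool_rot: [-2.941, -1.099, -0.002]
contact_force: [-3.4, 4.0, 7.2]
opening: 0.0244
grip_force: 108.3
```

```bash
python3 st.py
```

```text
t 37.3833 F [-3.4  4.   7.2] T [0.36 0.62 0.31] q6 0.88 yaw -0.855 pos [0.5609 0.0885 0.1628] 0.024372490908513445 eff6 -0.16727540642023087
```

Torque has risen to 0.31 Nm, about 5 N at the bar end. I continue in small steps.

Call:
{"name": "jog_arm", "arguments": {"deltas": [[1, [0, 0, 0], [0, 0, -0.01]], [1, [0, 0, 0], [0, 0, -0.02]], [1, [0, 0, 0], [0, 0, -0.03]]]}}

```text
t: 37.63
tool_pos: [0.5608, 0.0885, 0.1627]
tool_rot: [-2.989, -0.961, -0.002]
contact_force: [-4.3, 4.4, 6.5]
opening: 0.0247
grip_force: 108.3
```

```bash
python3 st.py
```

```text
t 37.6333 F [-4.3  4.4  6.5] T [0.35 0.63 0.32] q6 0.97 yaw -0.949 pos [0.5608 0.0885 0.1627] 0.024664880811987047 eff6 0.011138461413793266
```

Call:
{"name": "jog_arm", "arguments": {"deltas": [[1, [0, 0, 0], [0, 0, -0.01]], [1, [0, 0, 0], [0, 0, -0.02]], [1, [0, 0, 0], [0, 0, -0.03]], [1, [0, 0, 0], [0, 0, -0.04]]]}}

```text
t: 37.97
tool_pos: [0.5608, 0.0886, 0.1626]
tool_rot: [-3.043, -0.772, -0.001]
contact_force: [-4.1, 5.9, 7.1]
opening: 0.0243
grip_force: 108.2
```

```bash
python3 st.py
```

```text
t 37.9667 F [-4.1  5.9  7.1] T [0.37 0.64 0.35] q6 1.1 yaw -1.074 pos [0.5608 0.0886 0.1626] 0.024272969898135682 eff6 0.04805468022823334
```

Call:
{"name": "jog_arm", "arguments": {"deltas": [[1, [0, 0, 0], [0, 0, -0.015]], [1, [0, 0, 0], [0, 0, -0.03]], [1, [0, 0, 0], [0, 0, -0.045]], [1, [0, 0, 0], [0, 0, -0.06]]]}}

```text
t: 38.3
tool_pos: [0.5607, 0.0887, 0.1625]
tool_rot: [-3.102, -0.481, -0.001]
contact_force: [-4.4, 4.9, 6.0]
opening: 0.0246
grip_force: 108.2
```

```bash
python3 st.py
```

```text
t 38.3 F [-4.4  4.9  6. ] T [0.4  0.69 0.42] q6 1.29 yaw -1.263 pos [0.5607 0.0887 0.1625] 0.024603980039097993 eff6 -0.04422347992658615
```

Call:
{"name": "jog_arm", "arguments": {"deltas": [[1, [0, 0, 0], [0, 0, -0.015]], [1, [0, 0, 0], [0, 0, -0.03]], [1, [0, 0, 0], [0, 0, -0.045]], [1, [0, 0, 0], [0, 0, -0.06]]]}}

```text
t: 38.63
tool_pos: [0.5606, 0.0888, 0.1624]
tool_rot: [-3.134, -0.187, -0.0]
contact_force: [-4.4, 5.1, 6.5]
opening: 0.0243
grip_force: 108.2
```

```bash
python3 st.py
```

```text
t 38.6333 F [-4.4  5.1  6.5] T [0.4  0.72 0.44] q6 1.48 yaw -1.451 pos [0.5606 0.0888 0.1624] 0.024290275659393568 eff6 0.016221036203205585
```

Call:
{"name": "jog_arm", "arguments": {"deltas": [[1, [0, 0, 0], [0, 0, -0.015]], [1, [0, 0, 0], [0, 0, -0.03]], [1, [0, 0, 0], [0, 0, -0.045]], [1, [0, 0, 0], [0, 0, -0.06]]], "squeeze": 120}}

```text
t: 38.97
tool_pos: [0.5606, 0.0889, 0.1624]
tool_rot: [-3.137, 0.108, 0.0]
contact_force: [-3.7, 5.3, 7.1]
opening: 0.0243
grip_force: 117.6
```

```bash
python3 st.py; python3 - <<'E'
from station import ctrl
from geo import *
p=[.561,.0865,-.0058];z=.1755
I={n:ctrl.get_image(n).astype(float) for n in("scene","side")}
for d in range(-20,90,5):
    b=np.radians(d);r=[]
    for s in(1,-1):
      for n in I:
        u,v=np.round(proj(ctrl.get_calibration(n),vise(p,[s*.062*np.cos(b),s*.062*np.sin(b),z]))).astype(int)
        r.append(int(I[n][v-1:v+2,u-1:u+2].mean((0,1)).min()))
    print(d,r,end="; ")
E
```

```text
t 38.9667 F [-3.7  5.3  7.1] T [0.44 0.74 0.53] q6 1.66 yaw -1.64 pos [0.5606 0.0889 0.1624] 0.024295384521176088 eff6 0.07817868841812015
-20 [51, 104, 87, 210]; -15 [68, 111, 96, 224]; -10 [82, 151, 171, 224]; -5 [127, 177, 206, 195]; 0 [117, 199, 152, 161]; 5 [51, 189, 97, 131]; 10 [49, 187, 83, 110]; 15 [68, 142, 121, 101]; 20 [86, 90, 114, 103]; 25 [95, 109, 77, 103]; 30 [95, 150, 58, 103]; 35 [95, 161, 63, 103]; 40 [95, 158, 64, 103]; 45 [104, 155, 57, 103]; 50 [124, 107, 55, 103]; 55 [173, 73, 59, 103]; 60 [230, 61, 61, 103]; 65 [229, 72, 78, 103]; 70 [206, 72, 90, 82]; 75 [177, 57, 97, 80]; 80 [163, 31, 97, 85]; 85 [164, 28, 97, 92];
```

The bar angle is about -5°, matching the tool, so there's no slip. Torque is 0.53 Nm (8.5 N at the bar end), which is firm. I release and lift clear.

Call:
{"name": "jog_arm", "arguments": {"deltas": [[-1, [0, 0, 0], [0, 0, 0]], [-1, [0, 0, 0], [0, 0, 0]], [-1, [0, 0, 0], [0, 0, 0]], [-1, [0, 0, 0.06], [0, 0, 0]], [-1, [0, 0, 0.15], [0, 0, 0]], [-1, [0, 0, 0.25], [0, 0, 0]], [-1, [0, 0, 0.35], [0, 0, 0]], [-1, [0, 0, 0.35], [0, 0, 0]], [-1, [0, 0, 0.35], [0, 0, 0]]]}}

```text
t: 39.82
tool_pos: [0.5625, 0.087, 0.3051]
tool_rot: [-3.139, 0.109, -0.012]
contact_force: [0.2, 0.1, -0.7]
opening: 0.0857
grip_force: 0.0
```

```bash
python3 st.py; python3 - <<'E'
from station import ctrl
from geo import *
p=[.561,.0865,-.0058]
I={n:ctrl.get_image(n).astype(float) for n in("scene","side")}
def s(X):return [int(I[n][v-1:v+2,u-1:u+2].mean((0,1)).min()) for n in I for u,v in[np.round(proj(ctrl.get_calibration(n),np.asarray(X))).astype(int)]]
for d in(-15,-10,-5,0,5):
    b=np.radians(d);e=np.array([.062*np.cos(b),.062*np.sin(b),0]);print(d,s(vise(p,e+[0,0,.1755])),s(vise(p,-e+[0,0,.1755])))
for h in(0,.1,.2,.3):print("hook",h,s(hook(p,h)))
E
```

```text
t 39.8167 F [ 0.2  0.1 -0.7] T [-0.06  0.01 -0.03] q6 1.66 yaw -1.64 pos [0.5625 0.087  0.3051] 0.08566881909486677 eff6 -3.2232567548362567e-06
-15 [95, 101] [63, 100]
-10 [94, 100] [56, 99]
-5 [95, 101] [58, 96]
0 [95, 101] [62, 134]
5 [95, 101] [68, 184]
hook 0 [90, 91]
hook 0.1 [98, 56]
hook 0.2 [95, 58]
hook 0.3 [97, 62]
```

```bash
python3 - <<'E'
from station import ctrl
from geo import *
p=[.561,.0865,-.0058]
I={n:ctrl.get_image(n).astype(float) for n in("scene","side")}
def s(X):return [int(I[n][v-1:v+2,u-1:u+2].mean((0,1)).min()) for n in I for u,v in[np.round(proj(ctrl.get_calibration(n),np.asarray(X))).astype(int)]]
r=[]
for z in np.arange(.168,.196,.003):
  for d in range(-90,90,3):
    b=np.radians(d);e=np.array([.062*np.cos(b),.062*np.sin(b),0]);q=s(vise(p,e+[0,0,z]))+s(vise(p,-e+[0,0,z]));m=[.031*np.cos(b),.031*np.sin(b),0]
    q+=s(vise(p,np.array(m)+[0,0,z]))+s(vise(p,-np.array(m)+[0,0,z]));r.append((sum(min(x,150) for x in q),round(z,3),d,q))
for x in sorted(r,key=lambda x:-x[0])[:8]:print(x)
E
```

```text
Traceback (most recent call last):
ValueError: time passes only in moves, steps and waits
```

```bash
python3 - <<'E'
from station import ctrl
from geo import *
p=[.561,.0865,-.0058]
I={n:ctrl.get_image(n).astype(float) for n in("scene","side")};K={n:ctrl.get_calibration(n) for n in I}
np.savez("last.npz",scene=I["scene"],side=I["side"])
def s(X):return [int(I[n][v-1:v+2,u-1:u+2].mean((0,1)).min()) for n in I for u,v in[np.round(proj(K[n],np.asarray(X))).astype(int)]]
r=[]
for z in np.arange(.168,.2,.003):
  for d in range(-90,90,3):
    b=np.radians(d);e=np.array([.062*np.cos(b),.062*np.sin(b),0]);q=s(vise(p,e+[0,0,z]))+s(vise(p,-e+[0,0,z]));m=e/2
    q+=s(vise(p,m+[0,0,z]))+s(vise(p,-m+[0,0,z]));r.append((sum(min(x,150) for x in q),round(z,3),d,q))
for x in sorted(r,key=lambda x:-x[0])[:8]:print(x)
E
```

```text
(1196, np.float64(0.18), 27, [149, 182, 180, 215, 147, 171, 151, 181])
(1195, np.float64(0.177), 24, [149, 177, 214, 192, 146, 160, 206, 160])
(1186, np.float64(0.177), 27, [142, 175, 210, 184, 147, 163, 189, 147])
(1181, np.float64(0.177), 21, [142, 155, 195, 222, 146, 143, 206, 160])
(1180, np.float64(0.18), 30, [147, 170, 136, 165, 147, 166, 151, 181])
(1170, np.float64(0.18), 24, [142, 182, 210, 240, 128, 169, 189, 196])
(1159, np.float64(0.183), 27, [142, 169, 136, 233, 131, 159, 151, 173])
(1157, np.float64(0.177), 30, [129, 174, 180, 136, 145, 163, 189, 147])
```

After release the bar sprang back about 29°, to 25°. That fits back-driving to the friction limit, leaving about 90 N. I'll wait a second and check that it stays there.

Call:
{"name": "jog_arm", "arguments": {"deltas": [[-1, [0, 0, 0.05], [0, 0, 0]], [-1, [0, 0, 0.05], [0, 0, 0]], [-1, [0, 0, 0.05], [0, 0, 0]], [-1, [0, 0, 0.05], [0, 0, 0]], [-1, [0, 0, 0.05], [0, 0, 0]], [-1, [0, 0, 0.05], [0, 0, 0]], [-1, [0, 0, 0.05], [0, 0, 0]], [-1, [0, 0, 0.05], [0, 0, 0]], [-1, [0, 0, 0.05], [0, 0, 0]], [-1, [0, 0, 0.05], [0, 0, 0]], [-1, [0, 0, 0.05], [0, 0, 0]], [-1, [0, 0, 0.05], [0, 0, 0]]]}}

```text
t: 41.12
tool_pos: [0.5608, 0.0873, 0.3209]
tool_rot: [-3.14, 0.108, -0.0]
contact_force: [0.3, 0.1, -0.4]
opening: 0.0855
grip_force: 0.0
```

```bash
python3 - <<'E'
from station import ctrl
from geo import *
p=[.561,.0865,-.0058]
I={n:ctrl.get_image(n).astype(float) for n in("scene","side")};K={n:ctrl.get_calibration(n) for n in I};L=np.load("last.npz")
for n in I:
    u,v=np.round(proj(K[n],vise(p,[0,0,.1]))).astype(int);w=slice(v-60,v+60),slice(u-70,u+70)
    d=np.abs(I[n]-L[n]).max(2);f=lambda X:tuple(np.round(proj(K[n],vise(p,X))).astype(int))
    for s in(1,-1):
        b=np.radians(25);u,v=f([s*.062*np.cos(b),s*.062*np.sin(b),.178]);print(n,"ball",s,d[v-4:v+5,u-4:u+5].max(),(d[w]>40).sum())
E
```

```text
scene ball 1 29.0 169
scene ball -1 3.0 169
side ball 1 3.0 68
side ball -1 3.0 68
```

The bar holds still, so I hand the job in.

```bash
python3 -c "
from station import ctrl
print(ctrl.finish_job())"
```

```text
the job is handed in; nothing more can be done
None
```

The job is handed in at about 41 s, with no verdict reported back: the yoke is down, the hook is home, and the jaw is wound to about 8.5 N at the bar end, with roughly 90 N of grip left by estimate (not measured) after the bar sprang back about 29° on release.

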